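# Change the key in the document box's lock and hold its bolt drawn

## Task

Somebody left the cupboard key standing in the lock of the steel document box: take it out and hang it by its eye on the free peg of the key rack, then take the box's own key, with the square bow and the long double-sided bit, off its peg. Push that key fully home in the slot (the pins stick: coax it in with a little rocking, do not force it) and turn it a quarter turn clockwise seen from above. The lock springs back, so finish still gripping the key and holding it turned, so that I can lift the lid; leave the fob, phone, glue stick and eraser as they are.

Things in the scene. Friction and masses are not known exactly. Their poses are not given: they have to be found in the camera images.
- cupboard_key: Steel cupboard key, 35 g, standing in the lock's slot on its shoulder, bow up. Origin: middle of the upper edge of its eye; z up, y along the width of bow and bit, x through the thickness. Eye 14 mm wide (y), 21 mm high, from z = 0 down. Shoulder disc 16 mm across with its underside at z = -45 mm, on the plate; short bit 16 (y) x 5 (x) mm below it, in the slot, to z = -55 mm.
- cupboard_bow (a point): Middle of the cupboard key's bow, 11 mm below that key's origin, axes as cupboard_key: a flat eight-sided loop 26 (y) x 6 (x) x 32 (z) mm, straight sides 14 mm high, to be gripped across y.
- box_key: The box's steel key, 45 g, hanging blade down on the rack's middle or left (+y) peg. Origin: middle of the upper edge of its eye, where it rests on the peg; z up along the key, y along the width of bow and bit, x through the thickness. The eye is 10 mm wide (y), from z = 0 down to -14 mm. Round neck 6.4 mm in diameter below the bow. The same both ways round (half a turn about z).
- key_bow (a point): Middle of the key's bow, 12 mm below the key's origin, axes as box_key: a flat plate 30 (y) x 7 (x) x 36 (z) mm with parallel sides, to be gripped across y. The neck begins under it.
- key_tip (a point): The rounded end of the key's double-sided bit, on the key's axis, 73.5 mm below the key's origin; axes as box_key. The bit is 18 (y) x 5 (x) mm and 21.5 mm long.
- key_rack: Beech key rack, fixed: base 90 (x) x 200 (y) x 14 mm, origin centred underneath; board at its back, front face x = +33, top z = 140 mm. Three pegs 6 mm thick point to -x at y = -75 (free), 0, +75 mm, upper side z = 125 mm; things hang at x = -8 mm. The last 10 mm turn up by 2.5 mm, ending at x = -28 mm: lift a key 4 to 5 mm, then draw it 40 mm or more along -x of the rack.
- free_peg (a point): Point on the upper side of the rack's free peg (its right-hand one, -y), 20 mm behind the peg's end, where the upper edge of a hung key's eye comes to rest; axes as key_rack (peg points to -x).
- fob: Dark wooden fob plate 20 x 6 x 61 mm on the other peg (middle or left); leave it hanging. Origin: upper edge of its eye.
- lockbox: Grey steel document box, fixed, 204 mm wide (y), front at x = -39, back at x = +160, about 90 mm high. Origin on the desk under the keyhole's axis. A steel lock case 46 (x) x 58 (y) mm stands at the front of its top, and a brass bolt runs from it into a keeper on the lid.
- keyhole (a point): Centre of the slot in the lock's top plate, at its upper face, 98 mm above the desk; axes as lockbox. Slot 21 (y) x 8 (x) mm, chamfered. The key goes in vertically, bit width along y; home when its tip rests 28.5 mm below this point. Pins stick at tip depths of 12 to 24 mm: 8 to 20 N for a straight push, 6 to 8 N when slow and rocked 3 to 5 degrees about z. It turns only in the last 2 mm.
- lock_plug (a joint): Turn of the lock's sprung plug, rad: 0 at rest, grows clockwise seen from above to a stop at 1.57. The spring turns it back when released (about 0.02 N m at the start to 0.12 N m at a quarter turn). The key has up to 0.1 rad of play in it. The bolt is drawn in step, 11 mm in all.
- glue_stick: Glue stick standing on the desk, 26 mm in diameter, 89 mm high, origin at the centre of its foot; leave it alone.
- phone: Phone lying face up on the desk, 150 x 74 x 10 mm, origin at the centre of its underside; leave it alone.
- eraser: Small eraser, 22 x 42 x 13 mm, origin at the centre of its underside; leave it alone.
Not all that is in view belongs to the job. What is shaped like the box_key but red is not meant.

How it is judged:
By the outcome, as a careful person would: the job done as asked, in the order asked, and still so for the second after the job is handed in, while the arm keeps its last pose, push and grip.
It also fails if it takes over 67 s, if anything falls off the work surface, if the arm or the gripper's body presses on something with over 40 N, if the wrist force passes 120 N, or if a joint passes its speed limit or range.

## Robot

A 6-joint arm with a two-finger parallel gripper is mounted at the origin on a cart in front of the work surface, level with it; the furniture and walls round the work are solid. World frame = base frame: x ahead of the robot, y to its left, z up, the work surface at z = 0. Lengths are in mm, angles in rad, forces in N, time in s.
With the tool pointing down it reaches from about 275 to 1000 mm from the base axis. Payload 8.4 kg.
Tool frame: the origin (TCP) lies between the finger pads; the fingertips stand 17 mm ahead of it and the grasp point (between the pads) lies 2 mm behind it; z points along the fingers, y is the line along which they close (so a half turn about z gives the same grasp; the last joint's range is limited). The gripper opens to 85 mm and grips with 20 to 120 N. Pads are 22 mm wide; open, the fingers measure 114 mm over their backs; the gripper's body (76 mm by 85 mm) begins 54 mm behind the grasp point. The pads swing forward as they close: fully open they stand 13 mm farther back than shut.
Start: joints at [-1.282, 0.353, 1.633, -0, 1.155, -0.002], TCP at [179.198, -598.762, 216.481] pointing down, gripper open.
Joint ranges: [-2.63, 2.63], [-0.92, 2.1], [0.06, 2.66], [-1.3, 4.44], [0, 2.69], [-3.02, 3.02]. Speed limits (rad/s): [2.22, 2.22, 2.79, 3.14, 3.14, 3.14].

## Interface

Orientations are given as a unit quaternion [w, x, y, z].
In Python, from station import robot, vision, workorder gives the robot as it stands.
- The arm moves only by the tool step_arm, never from a script. Its argument "increments" is a list of rows, each an object of numbers: "tx", "ty", "tz": the shift along the tool's x, y, z in cm; "spin": the turn about the tool's z in degrees; "jaw": the opening in per cent of the stroke, from 0 (shut) to 100 (fully open). A call has exactly 8 rows; each row shifts and turns the commanded pose from where the row before left it, along the tool's axes as they then stand; what a row does not reach is not made up. A row lasts 1/10 s, in which the tool goes at most 50 mm and 8.59 degrees, less where a joint would pass 70% of its speed; a pose out of reach is approached as far as the arm can. A call is refused whole if a number of a shift passes 5 or a number of a turn 8.59, either way. A call with a gripper value outside its range is refused whole. The fingers move at their own pace and stop on an object; "grip_force" is the grip in N (left out, the last holds). Time passes only in rows, so rows that do not move let the fingers close, or fill a call up. It gives the time, the measured TCP pose, the force, the opening and the grip force at its end, in the units of the state.
- robot.observe(): the state, without advancing time (a new reading comes with each control period).
- vision.grab_frame(name): name is "side" or "top"; returns (picture, depth): 400x640x3 uint8, blue, green, red; 400x640 float32, mm along the optical axis (not along the pixel's ray), 0 where there is no reading.
- vision.get_calibration(name): a dict with "fov_y" (degrees; the focal length in pixels is half the picture's height over the tangent of half this angle, whatever the lens; pixels are square), "cx", "cy" (the principal point, pixels), "extrinsics" (4x4, takes a point from world to camera coordinates). Camera axes: x right, y down, z forward; pixel columns grow to the right and rows downward; lengths in mm; the calibration is good to about 2 mm. A picture is of the moment at which its call begins. get_calibration takes no time and is no camera call.
- workorder.close_job(): hands the job in; it is judged then, once.
The state is a dict: "time_s": time; "q": joint angles; "qd": joint speeds; "effort": joint torques, N m; "position": TCP position; "tool_rot": TCP orientation; "ft_force": force on the tool from outside, world axes, zero at the start; "moment": the same for the moment, N m; "grip_width": finger opening in mm; "grasp_force": force on a finger pad.
Only numpy, scipy, OpenCV 4.12 (cv2) and the standard library are available. Lean on these libraries where they do the work, as an engineer would, in place of code of your own. Each camera call takes 0.05 s, during which the arm holds its last target. There are 200 camera calls.

## Working session

There is one attempt and no reset: what is moved stays moved. The work goes in short steps, Python scripts to look and compute and a tool call to move; the robot and the scene stay as the last step left them, time stands still between calls to the robot, and variables do not carry over. Pictures are saved under pics/ and viewed, at most 10 in all, crops included, and the job is handed in when it is done.

Besides the shell and the picture viewer there is one more tool, called after ">>>" by a JSON object that holds its "op" and its "data". step_arm: Moves the arm, as the interface text tells. Its arguments: {"type":"object","properties":{"increments":{"type":"array"},"grip_force":{"type":"number"}},"required":["increments"]}

```bash
mkdir -p pics; ls
cat > h.py <<'E'
import numpy as np, cv2
from station import robot, vision, workorder
def cal(n):
    c=vision.get_calibration(n); f=200/np.tan(np.radians(c["fov_y"])/2)
    return f,c["cx"],c["cy"],np.array(c["extrinsics"])
def ray(n,u,v):
    f,cx,cy,E=cal(n); R,t=E[:3,:3],E[:3,3]
    return -R.T@t, R.T@np.array([(u-cx)/f,(v-cy)/f,1.])
def onz(n,u,v,z):
    o,d=ray(n,u,v); return o+d*(z-o[2])/d[2]
def dep(n,u,v,d):
    o,r=ray(n,u,v); return o+r*d
def proj(n,p):
    f,cx,cy,E=cal(n); q=E[:3,:3]@np.array(p,float)+E[:3,3]; return cx+f*q[0]/q[2],cy+f*q[1]/q[2]
def cloud(n,D):
    f,cx,cy,E=cal(n); v,u=np.mgrid[:400,:640]
    P=np.stack([(u-cx)/f*D,(v-cy)/f*D,D],-1)
    return (P-E[:3,3])@E[:3,:3]
E
python3 - <<'E'
from h import *
for n in("side","top"):
    p,d=vision.grab_frame(n); cv2.imwrite(f"pics/{n}0.png",p); np.save(f"{n}0.npy",d)
    c=vision.get_calibration(n); print(n,c["fov_y"],c["cx"],c["cy"]); print(np.round(c["extrinsics"],3).tolist()); o,_=ray(n,0,0); print(o)
print(robot.observe())
E
```

```text
pics
side 43.34577786086752 314.35052223001844 202.97061206822616
[[-0.996, 0.085, -0.005, 484.577], [0.051, 0.558, -0.828, 56.093], [-0.068, -0.826, -0.56, 1059.935], [0.0, 0.0, 0.0, 1.0]]
[551.56036433 802.72596729 642.52305951]
top 43.3527861032119 316.1122946526731 194.917454024029
[[-0.007, -1.0, 0.012, 34.426], [-0.984, 0.005, -0.178, 516.527], [0.178, -0.013, -0.984, 1090.092], [0.0, 0.0, 0.0, 1.0]]
[ 314.87883168   46.22772601 1164.04436826]
{'time_s': 0.1, 'q': array([-1.28241332e+00,  3.53573518e-01,  1.63406127e+00, -9.38695301e-07,
        1.15520792e+00, -2.33523014e-03]), 'qd': array([-9.22727021e-04, -1.07096022e-03, -4.70585990e-04, -9.72575171e-04,
        6.11595047e-04,  8.87316956e-05]), 'effort': array([-4.18873633e-04, -6.06356907e+01, -3.42818105e+01, -9.74623117e-05,
        3.84361818e-03,  2.67795497e-05]), 'position': array([ 179.06097849, -598.33171275,  215.83947875]), 'tool_rot': array([-6.18587472e-04,  9.89453731e-01,  1.44847931e-01, -8.95147311e-05]), 'ft_force': array([-0.33480018,  0.61922138, -0.03710195]), 'moment': array([0.02181843, 0.01001488, 0.02970832]), 'grasp_force': 0.0, 'grip_width': 85.19125506885933}
```

View pics/side0.png

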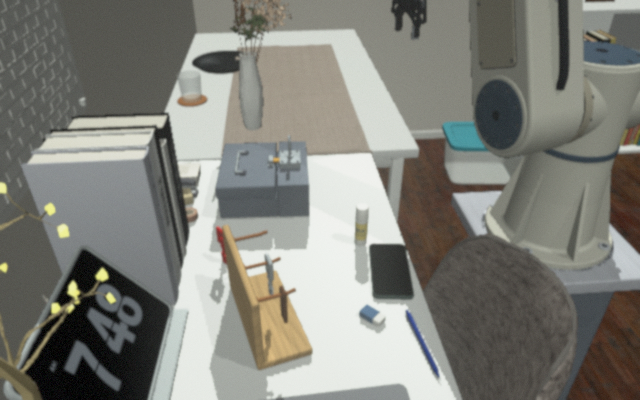

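View pics/top0.png

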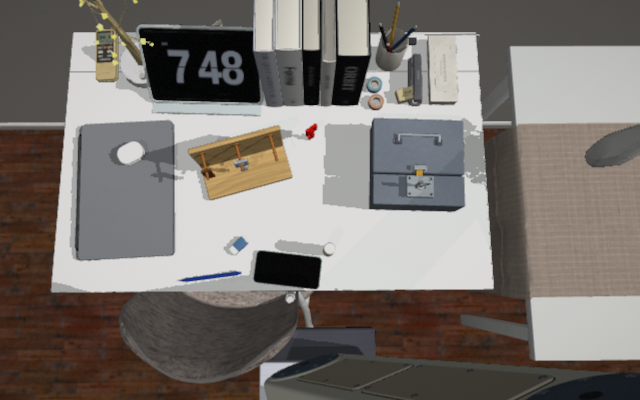

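The top view shows the rack at about (240,165), the box at (417,165) with its lock at (420,186), and a red key at (311,131). In the side view there are two hanging candidates. The steel plate on the middle peg, at about (268,270), fits the box key. The dark piece on the near (+y) peg, at about (284,303), fits the fob. The red key at (222,245) is not meant. I'll confirm with one enlarged crop.

Run:
```python
from h import *
s=cv2.imread("pics/side0.png"); t=cv2.imread("pics/top0.png")
def c(i,u,v,w,h): return cv2.resize(i[v:v+h,u:u+w],(400,300),interpolation=cv2.INTER_CUBIC)
m=np.vstack([np.hstack([c(s,210,220,120,90),c(s,255,130,60,45)]),np.hstack([c(t,180,115,120,90),c(t,390,155,60,45)])])
cv2.imwrite("pics/m0.png",m)
P=cloud("top",np.load("top0.npy"))
hsv=cv2.cvtColor(t,cv2.COLOR_BGR2HSV)
# rack base top face z 14: wood mask with height
w=(hsv[...,0]>8)&(hsv[...,0]<25)&(hsv[...,1]>70)
sel=np.zeros((400,640),bool); sel[110:210,180:300]=1
b=w&sel&(abs(P[...,2]-14)<7); print(b.sum(),P[b][:,2].mean())
bd=w&sel&(abs(P[...,2]-140)<8); print(bd.sum(),P[bd].mean(0))
u,v=np.nonzero(bd)[::-1]; 
q=np.array([onz("top",a,bb,140)[:2] for a,bb in zip(u,v)]); r=cv2.minAreaRect(q.astype(np.float32)); print("boardtop",r,cv2.boxPoints(r))
u,v=np.nonzero(b)[::-1]
q=np.array([onz("top",a,bb,14)[:2] for a,bb in zip(u,v)]); r=cv2.minAreaRect(q.astype(np.float32)); print("base",r,cv2.boxPoints(r))
# box top
z=P[...,2]; s2=np.zeros((400,640),bool); s2[110:215,365:470]=1
k=s2&(abs(z-88)<10); print(np.median(z[k]))
u,v=np.nonzero(k)[::-1]
q=np.array([onz("top",a,bb,90)[:2] for a,bb in zip(u,v)]); r=cv2.minAreaRect(q.astype(np.float32)); print("box",r,cv2.boxPoints(r))
```

```text
2574 14.078749077369617
527 [618.20095657 206.65794016 138.91715334]
boardtop ((598.0449829101562, 199.00379943847656), (56.3026237487793, 197.0537109375), 15.75503921508789) [[544.1988   286.18533 ]
 [597.7038    96.53467 ]
 [651.8912   111.822266]
 [598.38617  301.47293 ]]Traceback (most recent call last):
  File "<stdin>", line 16, in <module>
  File "h.py", line 10, in onz
    o,d=ray(n,u,v); return o+d*(z-o[2])/d[2]
        ~~~^^^^^^^
  File "h.py", line 7, in ray
    f,cx,cy,E=cal(n); R,t=E[:3,:3],E[:3,3]
              ~~~^^^
  File "h.py", line 4, in cal
    c=vision.get_calibration(n); f=200/np.tan(np.radians(c["fov_y"])/2)
ValueError: time passes only in moves, steps and waits
```

View pics/m0.png

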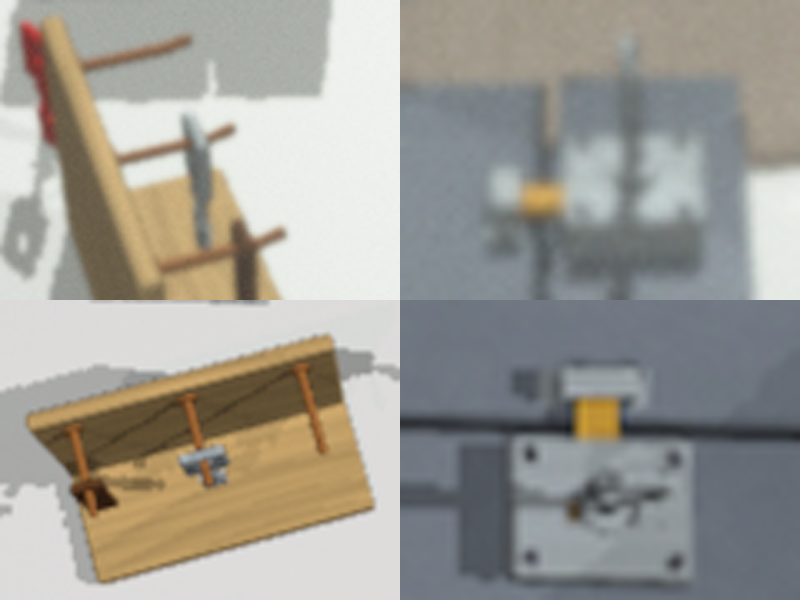

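The crop confirms it. The steel key with the square bow hangs on the middle peg, the dark fob is on the left peg, and the right peg is free. The lock plate is at about (419,186) with the cupboard key standing in it. Next I'll measure rack and box poses with a cached calibration.

Run:
```python
import re
s=open('h.py').read()
s=s.replace('def cal(n):','from functools import lru_cache\n@lru_cache\ndef cal(n):'); open('h.py','w').write(s)
from h import *
t=cv2.imread("pics/top0.png"); P=cloud("top",np.load("top0.npy")); z=P[...,2]
hsv=cv2.cvtColor(t,cv2.COLOR_BGR2HSV)
w=(hsv[...,0]>8)&(hsv[...,0]<25)&(hsv[...,1]>70)
def rect(mask,h,name):
    m=cv2.morphologyEx(mask.astype(np.uint8),cv2.MORPH_OPEN,np.ones((3,3)))
    c=max(cv2.findContours(m,0,1)[0],key=cv2.contourArea)[:,0]
    q=np.array([onz("top",a,b,h)[:2] for a,b in c],np.float32); r=cv2.minAreaRect(q); print(name,np.round(cv2.boxPoints(r),1).tolist(),[np.round(x,1) for x in r])
def win(u0,u1,v0,v1):
    s=np.zeros((400,640),bool); s[v0:v1,u0:u1]=1; return s
R=win(180,300,110,210)
rect(w&R&(abs(z-14)<7),14,"base")
rect(w&R&(abs(z-140)<6)&(P[...,0]>590),140,"board")
rect(win(365,470,105,215)&(abs(z-88)<8),90,"box")
L=win(395,440,170,205)
for a in range(84,104,2): print(a,(L&(abs(z-a)<1)).sum(),end='; ')
rect(L&(abs(z-98)<3.5),98,"lock")
for k in [(188,400),(210,485),(300,368),(322,450),(75,428),(95,515)]:
    print(k,np.round(onz("top",180+k[0]*.3,115+(k[1]-300)*.3,125),1))
# things above plate
K=L&(z>104); print(K.sum(),np.round(P[K],1).tolist())
S=cloud("side",np.load("side0.npy")); K=win(255,315,125,180)&False; K=np.zeros((400,640),bool);K[130:180,255:315]=1; K&=(S[...,2]>106); print(np.round(S[K],1).tolist()[:40])
```

```text
base [[512.2999877929688, 277.79998779296875], [565.2999877929688, 87.4000015258789], [644.5999755859375, 109.4000015258789], [591.5999755859375, 299.79998779296875]] [array([578.5, 193.6]), array([ 82.3, 197.6]), np.float64(15.5)]
board [[587.2000122070312, 296.79998779296875], [640.0, 108.5], [651.7000122070312, 111.69999694824219], [598.9000244140625, 300.1000061035156]] [array([619.5, 204.3]), array([ 12.2, 195.6]), np.float64(15.6)]
box [[551.2999877929688, -293.79998779296875], [678.5, -297.70001220703125], [684.7000122070312, -96.4000015258789], [557.5, -92.5]] [array([ 618. , -195.1]), array([201.5, 127.3]), np.float64(88.2)]
84 296; 86 292; 88 141; 90 42; 92 23; 94 33; 96 111; 98 198; 100 127; 102 32; lock [[502.70001220703125, -220.5], [549.2000122070312, -222.3000030517578], [551.4000244140625, -165.8000030517578], [504.8999938964844, -164.0]] [array([ 527. , -193.2]), array([56.6, 46.5]), np.float64(87.8)]
(188, 400) [611.5 201.7 125. ]
(210, 485) [555.6 186.6 125. ]
(300, 368) [632.5 130.3 125. ]
(322, 450) [578.2 115.8 125. ]
(75, 428) [593.2 273.2 125. ]
(95, 515) [536
[... 2097 characters left out ...]
8.2], [527.4, -186.2, 145.9], [525.2, -188.5, 144.6], [523.0, -187.3, 145.2], [527.5, -185.8, 143.7], [525.3, -184.9, 144.1], [523.3, -180.8, 146.0], [527.7, -181.6, 143.4], [525.5, -180.9, 143.7], [523.4, -179.7, 144.2], [527.7, -182.6, 140.5], [525.6, -179.6, 141.9], [523.5, -178.6, 142.3], [551.6, 802.7, 642.5], [527.8, -182.8, 138.0], [525.7, -180.1, 139.2], [523.6, -179.6, 139.4], [528.0, -180.2, 136.8], [525.8, -180.4, 136.7], [523.7, -178.7, 137.4], [527.9, -185.5, 131.7], [525.9, -177.2, 135.8], [523.6, -181.7, 133.4], [528.0, -183.6, 130.2], [526.0, -177.7, 133.2], [523.8, -179.7, 132.0], [528.2, -179.9, 129.7], [525.9, -183.4, 127.7], [523.8, -181.1, 128.8], [528.1, -186.9, 123.6]]
```

```bash
cat > plan.py <<'E'
import sys,json
from h import *
A=np.radians
def yaw(s):
    w,x,y,z=s["tool_rot"]; return np.degrees(2*np.arctan2(y,x))
def st(msg=""):
    s=robot.observe(); print(msg,"t",round(s["time_s"],2),"p",np.round(s["position"],1),"yaw",round(yaw(s),2),"q",np.round(s["q"],2),"F",np.round(s["ft_force"],1),"M",np.round(s["moment"],2),"w",round(s["grip_width"],1),"g",round(s["grasp_force"],1)); return s
def plan(target,a1,n):
    s=st(); p=np.array(s["position"]); a0=yaw(s); d=(np.array(target,float)-p)/n
    da=(a1-a0+180)%360-180; print("world d",np.round(d*n,1),"spin",round(-da,2))
    for i in range(n):
        a=A(a0+da*i/n); x=np.array([np.cos(a),np.sin(a)]); y=np.array([np.sin(a),-np.cos(a)])
        print(round(d[:2]@x/10,2),round(d[:2]@y/10,2),round(-d[2]/10,2),round(-da/n,2))
E
python3 -c "
from plan import *
plan([526,-193.3,205],178.1,20)"
```

```text
t 0.1 p [ 179.1 -598.3  215.8] yaw 16.66 q [-1.28  0.35  1.63 -0.    1.16 -0.  ] F [-0.3  0.6 -0. ] M [0.02 0.01 0.03] w 85.2 g 0.0
world d [346.9 405.  -10.8] spin -161.44
2.24 -1.44 0.05 -8.07
2.42 -1.11 0.05 -8.07
2.56 -0.76 0.05 -8.07
2.64 -0.4 0.05 -8.07
2.67 -0.02 0.05 -8.07
2.64 0.35 0.05 -8.07
2.57 0.72 0.05 -8.07
2.44 1.07 0.05 -8.07
2.27 1.41 0.05 -8.07
2.05 1.71 0.05 -8.07
1.79 1.98 0.05 -8.07
1.49 2.21 0.05 -8.07
1.16 2.4 0.05 -8.07
0.82 2.54 0.05 -8.07
0.45 2.63 0.05 -8.07
0.08 2.67 0.05 -8.07
-0.3 2.65 0.05 -8.07
-0.67 2.58 0.05 -8.07
-1.02 2.46 0.05 -8.07
-1.36 2.29 0.05 -8.07
```

>>> {"op": "step_arm", "data": {"increments": [{"tx": 2.2, "ty": -1.4, "tz": 0, "spin": -8, "jaw": 50}, {"tx": 2.4, "ty": -1.1, "tz": 0, "spin": -8, "jaw": 50}, {"tx": 2.6, "ty": -0.8, "tz": 0, "spin": -8, "jaw": 50}, {"tx": 2.6, "ty": -0.4, "tz": 0, "spin": -8, "jaw": 50}, {"tx": 2.7, "ty": 0, "tz": 0, "spin": -8, "jaw": 50}, {"tx": 2.6, "ty": 0.3, "tz": 0, "spin": -8, "jaw": 50}, {"tx": 2.6, "ty": 0.7, "tz": 0, "spin": -8, "jaw": 50}, {"tx": 2.4, "ty": 1.1, "tz": 0, "spin": -8, "jaw": 50}]}}

```text
time_s: 0.9
position: [318.3, -436.7, 216.2]
tool_rot: [-0.0, 0.76, 0.649, 0.0]
ft_force: [0.5, -0.6, 0.0]
grip_width: 42.4
grasp_force: 0.0
```

>>> {"op": "step_arm", "data": {"increments": [{"tx": 2.3, "ty": 1.4, "tz": 0, "spin": -8, "jaw": 50}, {"tx": 2.0, "ty": 1.7, "tz": 0, "spin": -8, "jaw": 50}, {"tx": 1.8, "ty": 2.0, "tz": 0, "spin": -8, "jaw": 50}, {"tx": 1.5, "ty": 2.2, "tz": 0, "spin": -8, "jaw": 50}, {"tx": 1.2, "ty": 2.4, "tz": 0, "spin": -8, "jaw": 50}, {"tx": 0.8, "ty": 2.5, "tz": 0, "spin": -8, "jaw": 50}, {"tx": 0, "ty": 0, "tz": 0, "spin": 0, "jaw": 50}, {"tx": 0, "ty": 0, "tz": 0, "spin": 0, "jaw": 50}]}}

```text
time_s: 1.7
position: [423.1, -317.3, 216.2]
tool_rot: [-0.0, 0.434, 0.901, -0.0]
ft_force: [0.1, -0.1, -0.1]
grip_width: 42.9
grasp_force: 0.0
```

```bash
python3 -c "
from plan import *
plan([526,-193.3,205],178.1,7)"
```

```text
t 1.7 p [ 423.1 -317.3  216.2] yaw 128.62 q [-0.65  0.2   1.84 -0.    1.1  -1.32] F [ 0.1 -0.1 -0.1] M [ 0.01  0.05 -0.02] w 42.9 g 0.0
world d [102.9 124.  -11.2] spin -49.48
0.47 2.25 0.16 -7.07
0.19 2.29 0.16 -7.07
-0.1 2.3 0.16 -7.07
-0.38 2.27 0.16 -7.07
-0.66 2.21 0.16 -7.07
-0.92 2.11 0.16 -7.07
-1.18 1.98 0.16 -7.07
```

>>> {"op": "step_arm", "data": {"increments": [{"tx": 0.47, "ty": 2.25, "tz": 0.16, "spin": -7.07, "jaw": 50}, {"tx": 0.2, "ty": 2.3, "tz": 0.16, "spin": -7.07, "jaw": 50}, {"tx": -0.1, "ty": 2.3, "tz": 0.16, "spin": -7.07, "jaw": 50}, {"tx": -0.38, "ty": 2.27, "tz": 0.16, "spin": -7.07, "jaw": 50}, {"tx": -0.66, "ty": 2.2, "tz": 0.16, "spin": -7.07, "jaw": 50}, {"tx": -0.92, "ty": 2.1, "tz": 0.16, "spin": -7.07, "jaw": 50}, {"tx": -1.18, "ty": 2.0, "tz": 0.16, "spin": -7.07, "jaw": 50}, {"tx": 0, "ty": 0, "tz": 0, "spin": 0, "jaw": 50}]}}

```text
time_s: 2.5
position: [526.6, -192.7, 204.9]
tool_rot: [-0.0, 0.015, 1.0, 0.0]
ft_force: [0.8, 0.4, -0.1]
grip_width: 42.9
grasp_force: 0.0
```

```bash
python3 -c "
from plan import *
plan([526,-193.3,130],178.1,1)
s,d=vision.grab_frame('side'); t,e=vision.grab_frame('top')
c=lambda i,u,v: cv2.resize(i[v:v+75,u:u+100],(400,300),interpolation=cv2.INTER_CUBIC)
cv2.imwrite('pics/m1.png',np.hstack([c(s,240,110),c(t,370,140)]))
np.save('s1.npy',d)
S=cloud('side',d)
K=(S[...,2]>150)&(S[...,2]<260)&(abs(S[...,0]-526)<70)&(abs(S[...,1]+193)<80)
for z in range(180,215,5):
  k=K&(abs(S[...,2]-z)<2.5); print(z,k.sum(),S[k].min(0).round(1) if k.any() else '',S[k].max(0).round(1) if k.any() else '')
"
```

```text
t 2.5 p [ 526.6 -192.7  204.9] yaw 178.25 q [-0.35  0.27  1.78  0.    1.09 -1.89] F [ 0.8  0.4 -0.1] M [-0.05  0.04  0.02] w 42.9 g 0.0
world d [ -0.6  -0.6 -74.9] spin 0.15
0.05 -0.06 7.49 0.15
180 0  
185 0  
190 0  
195 0  
200 0  
205 0  
210 0
```

View pics/m1.png

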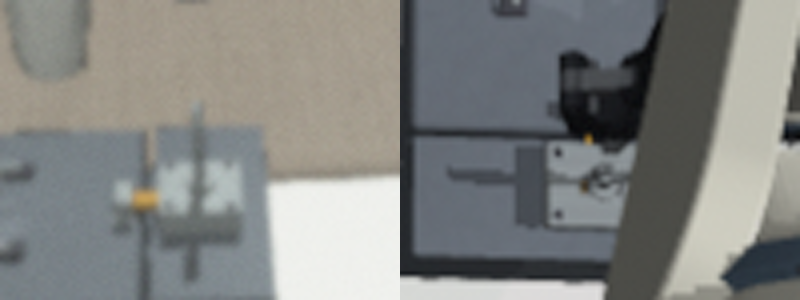

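The top crop shows the gripper at about (420,163), roughly above the lock. The side crop shows the key at (289,137) but no gripper, so I'll check the projection.

```bash
python3 -c "
from plan import *
print(proj('side',[526,-193,148]),proj('side',[526,-193,188]),proj('side',[526,-193,235]))
s,d=vision.grab_frame('side')
cv2.imwrite('pics/s2.png',cv2.resize(s[40:190,220:380],(800,750))[:600])
"
```

```text
(np.float64(288.4804203146673), np.float64(135.7091280084827)) (np.float64(287.8541774128505), np.float64(118.8487224169712)) (np.float64(287.08425627218537), np.float64(98.1200520121916))
```

View pics/s2.png

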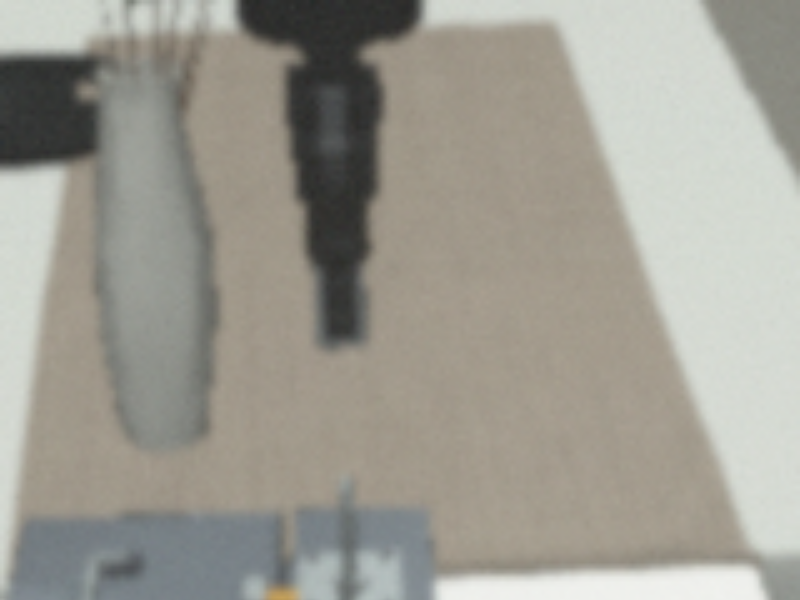

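```bash
python3 -c "
from plan import *
d=np.load('s1.npy'); S=cloud('side',d)
for v in range(84,114,2): print(v,d[v,288].round(1),S[v,288].round(1), S[v,285:293,0].round(0))
print(proj('side',[526,-172,194]),proj('side',[526,-214,194]))
"
```

```text
84 1058.3 [ 522.4 -215.3  257.2] [529. 527. 525. 522. 520. 518. 519. 517.]
86 988.0 [ 524.5 -145.4  279.5] [530. 528. 527. 525. 523. 521. 519. 517.]
88 987.1 [ 524.8 -142.4  276.6] [531. 529. 527. 525. 523. 521. 519. 517.]
90 987.2 [ 525.  -140.3  273.3] [531. 529. 527. 525. 523. 521. 519. 517.]
92 990.8 [ 525.1 -141.6  268.7] [531. 529. 527. 525. 523. 521. 519. 517.]
94 1007.0 [ 524.8 -154.8  259.3] [531. 529. 527. 525. 523. 521. 518. 516.]
96 1016.5 [ 524.8 -161.5  252.3] [531. 529. 527. 525. 523. 521. 519. 517.]
98 1014.8 [ 525.1 -157.7  249.6] [531. 529. 527. 525. 523. 521. 519. 517.]
100 1017.3 [ 525.2 -157.8  245.3] [531. 529. 527. 525. 523. 521. 519. 517.]
102 1019.6 [ 525.3 -157.7  241.1] [531. 529. 527. 525. 523. 521. 519. 517.]
104 1026.0 [ 525.4 -161.4  235.2] [532. 529. 527. 525. 523. 521. 519. 517.]
106 1023.7 [ 525.7 -157.   232.7] [532. 530. 528. 526. 524. 522. 519. 517.]
108 1032.2 [ 525.7 -162.7  225.9] [532. 530. 528. 526. 524. 522. 519. 517.]
110 1693.5 [ 509.4 -777.4  -46.6] [519. 516. 513. 509. 506. 502. 499. 496.]
112 1682.2 [ 510.  -763.2  -47.5] [520. 517. 513. 510. 507. 503. 500. 497.]
(np.float64(288.16908672047856), np.float64(120.41154920924886)) (np.float64(287.3599413928281), np.float64(112.23834671928468))
```

The depth data puts the fingertips near z = 223, higher than the stated geometry suggests. I'll descend a bit and measure again.

>>> {"op": "step_arm", "data": {"increments": [{"tx": 0.05, "ty": -0.05, "tz": 1.0, "spin": 0.1, "jaw": 50}, {"tx": 0, "ty": 0, "tz": 1, "spin": 0, "jaw": 50}, {"tx": 0, "ty": 0, "tz": 1, "spin": 0, "jaw": 50}, {"tx": 0, "ty": 0, "tz": 1, "spin": 0, "jaw": 50}, {"tx": 0, "ty": 0, "tz": 0.5, "spin": 0, "jaw": 50}, {"tx": 0, "ty": 0, "tz": 0, "spin": 0, "jaw": 50}, {"tx": 0, "ty": 0, "tz": 0, "spin": 0, "jaw": 50}, {"tx": 0, "ty": 0, "tz": 0, "spin": 0, "jaw": 50}]}}

```text
time_s: 3.45
position: [525.7, -193.8, 160.7]
tool_rot: [0.0, 0.017, 1.0, -0.0]
ft_force: [-0.5, -0.6, -0.1]
grip_width: 42.7
grasp_force: 0.0
```

```bash
python3 -c "
from plan import *
st()
s,d=vision.grab_frame('side'); S=cloud('side',d)
cv2.imwrite('pics/s3.png',cv2.resize(s[80:180,240:340],(600,600)))
for v in range(98,140,2): print(v,S[v,286:291:2].round(0).tolist())
"
```

```text
t 3.45 p [ 525.7 -193.8  160.7] yaw 178.06 q [-0.36  0.31  1.83  0.    1.   -1.89] F [-0.5 -0.6 -0.1] M [0.01 0.02 0.03] w 42.7 g 0.0
98 [[530.0, -132.0, 260.0], [526.0, -132.0, 260.0], [522.0, -131.0, 260.0]]
100 [[530.0, -131.0, 257.0], [526.0, -131.0, 257.0], [522.0, -129.0, 257.0]]
102 [[530.0, -132.0, 252.0], [526.0, -133.0, 251.0], [522.0, -131.0, 252.0]]
104 [[530.0, -135.0, 246.0], [526.0, -139.0, 245.0], [522.0, -134.0, 247.0]]
106 [[528.0, -215.0, 208.0], [524.0, -215.0, 208.0], [520.0, -215.0, 208.0]]
108 [[530.0, -143.0, 235.0], [526.0, -144.0, 234.0], [522.0, -147.0, 233.0]]
110 [[530.0, -139.0, 232.0], [526.0, -140.0, 231.0], [522.0, -141.0, 231.0]]
112 [[531.0, -142.0, 226.0], [527.0, -139.0, 227.0], [522.0, -142.0, 226.0]]
114 [[530.0, -161.0, 214.0], [526.0, -159.0, 214.0], [522.0, -159.0, 214.0]]
116 [[530.0, -162.0, 209.0], [526.0, -162.0, 208.0], [522.0, -158.0, 210.0]]
118 [[531.0, -161.0, 205.0], [527.0, -157.0, 206.0], [522.0, -159.0, 205.0]]
120 [[531.0, -160.0, 201.0], [527.0, -162.0, 199.0], [523.0, -158.0, 201.0]]
122 [[531.0, -161.0, 196.0], [527.0, -158.0, 197.0], [523.0, -156.0, 198.0]]
124 [[531.0, -159.0, 192.0], [527.0, -162.0, 191.0], [523.0, -160.0, 191.0]]
126 [[531.0, -160.0, 187.0], [527.0, -160.0, 187.0], [523.0, -160.0, 186.0]]
128 [[531.0, -168.0, 179.0], [527.0, -168.0, 179.0], [523.0, -168.0, 178.0]]
130 [[522.0, -629.0, -48.0], [516.0, -630.0, -49.0], [552.0, 803.0, 643.0]]
132 [[522.0, -619.0, -50.0], [516.0, -615.0, -49.0], [510.0, -614.0, -49.0]]
134 [[523.0, -598.0, -47.0], [517.0, -595.0, -46.0], [511.0, -599.0, -48.0]]
136 [[523.0, -587.0, -48.0], [527.0, -189.0, 149.0], [523.0, -191.0, 148.0]]
138 [[524.0, -568.0, -46.0], [527.0, -190.0, 144.0], [523.0, -181.0, 148.0]]
```

View pics/s3.png

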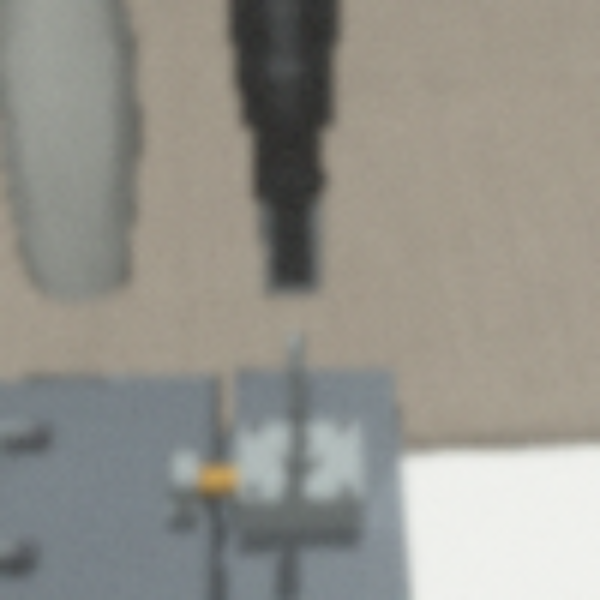

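At reported TCP z = 160.7 the side crop shows the fingertips at pixel (289,129), which is z ≈ 178. The true tool height is therefore about 29 mm above the reading, while x and y agree. I'll descend on the visual evidence and check part way.

>>> {"op": "step_arm", "data": {"increments": [{"tx": 0, "ty": 0, "tz": 0.8, "spin": 0, "jaw": 50}, {"tx": 0, "ty": 0, "tz": 0.8, "spin": 0, "jaw": 50}, {"tx": 0, "ty": 0, "tz": 0.8, "spin": 0, "jaw": 50}, {"tx": 0, "ty": 0, "tz": 0.8, "spin": 0, "jaw": 50}, {"tx": 0, "ty": 0, "tz": 0.8, "spin": 0, "jaw": 50}, {"tx": 0, "ty": 0, "tz": 0.5, "spin": 0, "jaw": 50}, {"tx": 0, "ty": 0, "tz": 0, "spin": 0, "jaw": 50}, {"tx": 0, "ty": 0, "tz": 0, "spin": 0, "jaw": 50}]}}

```text
time_s: 4.3
position: [525.4, -193.8, 115.2]
tool_rot: [-0.0, 0.017, 1.0, 0.0]
ft_force: [-0.4, 0.4, 0.4]
grip_width: 42.5
grasp_force: 0.0
```

```bash
python3 -c "
from plan import *
st()
s,d=vision.grab_frame('side'); S=cloud('side',d)
cv2.imwrite('pics/s4.png',cv2.resize(s[80:180,240:340],(600,600)))
for v in range(130,170,2): print(v,S[v,286:291:2].round(0).tolist())
"
```

```text
t 4.3 p [ 525.4 -193.8  115.2] yaw 178.05 q [-0.36  0.37  1.86  0.    0.91 -1.89] F [-0.4  0.4  0.4] M [-0.01 -0.01  0.01] w 42.5 g 0.0
130 [[532.0, -142.0, 186.0], [528.0, -143.0, 186.0], [524.0, -141.0, 186.0]]
132 [[532.0, -143.0, 182.0], [528.0, -140.0, 183.0], [524.0, -141.0, 182.0]]
134 [[532.0, -158.0, 170.0], [528.0, -162.0, 167.0], [523.0, -161.0, 168.0]]
136 [[532.0, -160.0, 164.0], [528.0, -160.0, 164.0], [524.0, -157.0, 165.0]]
138 [[532.0, -160.0, 159.0], [528.0, -159.0, 160.0], [524.0, -158.0, 160.0]]
140 [[532.0, -162.0, 153.0], [528.0, -158.0, 155.0], [524.0, -159.0, 155.0]]
142 [[533.0, -162.0, 149.0], [528.0, -157.0, 151.0], [524.0, -160.0, 150.0]]
144 [[533.0, -169.0, 140.0], [529.0, -159.0, 145.0], [524.0, -161.0, 144.0]]
146 [[533.0, -166.0, 137.0], [529.0, -160.0, 140.0], [524.0, -165.0, 137.0]]
148 [[531.0, -256.0, 85.0], [528.0, -188.0, 120.0], [524.0, -181.0, 124.0]]
150 [[532.0, -219.0, 99.0], [528.0, -189.0, 115.0], [524.0, -190.0, 114.0]]
152 [[533.0, -209.0, 99.0], [528.0, -209.0, 99.0], [524.0, -189.0, 110.0]]
154 [[533.0, -200.0, 99.0], [529.0, -195.0, 102.0], [524.0, -192.0, 103.0]]
156 [[533.0, -194.0, 97.0], [529.0, -187.0, 101.0], [525.0, -185.0, 102.0]]
158 [[534.0, -182.0, 99.0], [529.0, -197.0, 90.0], [525.0, -187.0, 96.0]]
160 [[534.0, -174.0, 98.0], [530.0, -173.0, 98.0], [525.0, -171.0, 99.0]]
162 [[534.0, -161.0, 100.0], [530.0, -162.0, 100.0], [526.0, -162.0, 99.0]]
164 [[535.0, -162.0, 95.0], [530.0, -164.0, 94.0], [526.0, -163.0, 94.0]]
166 [[535.0, -164.0, 89.0], [530.0, -163.0, 89.0], [526.0, -164.0, 88.0]]
168 [[535.0, -159.0, 87.0], [531.0, -159.0, 87.0], [526.0, -161.0, 85.0]]
```

View pics/s4.png

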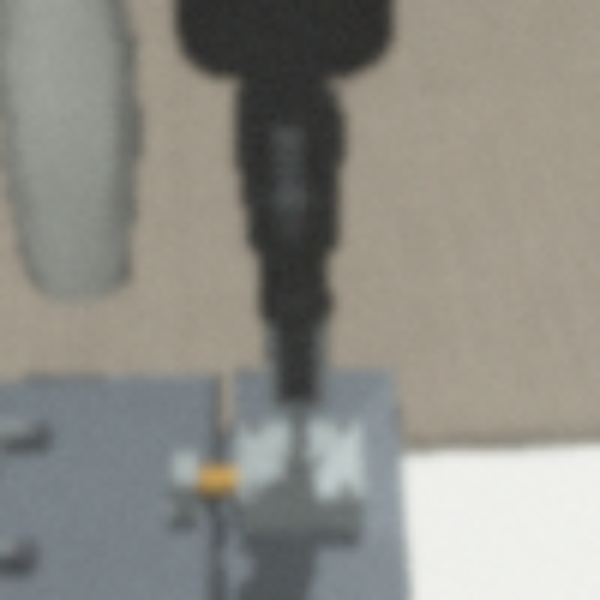

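The side crop shows the fingertips straddling the cupboard key's bow at about (289,147), which is z ≈ 136, well centred in x. I'll go 18 mm lower and close softly.

>>> {"op": "step_arm", "data": {"increments": [{"tx": 0, "ty": 0, "tz": 0.6, "spin": 0, "jaw": 50}, {"tx": 0, "ty": 0, "tz": 0.6, "spin": 0, "jaw": 50}, {"tx": 0, "ty": 0, "tz": 0.6, "spin": 0, "jaw": 50}, {"tx": 0, "ty": 0, "tz": 0, "spin": 0, "jaw": 50}, {"tx": 0, "ty": 0, "tz": 0, "spin": 0, "jaw": 40}, {"tx": 0, "ty": 0, "tz": 0, "spin": 0, "jaw": 32}, {"tx": 0, "ty": 0, "tz": 0, "spin": 0, "jaw": 15}, {"tx": 0, "ty": 0, "tz": 0, "spin": 0, "jaw": 15}], "grip_force": 35}}

```text
time_s: 5.15
position: [525.5, -193.8, 97.5]
tool_rot: [0.0, 0.017, 1.0, -0.0]
ft_force: [0.8, 0.4, 0.1]
grip_width: 25.2
grasp_force: 34.3
```

```bash
python3 -c "
from plan import *
st()
s,d=vision.grab_frame('side'); S=cloud('side',d)
for v in range(140,164,2): print(v,S[v,286:293:2].round(0).tolist())
"
```

```text
t 5.15 p [ 525.5 -193.8   97.5] yaw 178.05 q [-0.36  0.4   1.87  0.    0.87 -1.89] F [0.8 0.4 0.1] M [ 0.03 -0.05  0.01] w 25.2 g 34.3
140 [[532.0, -171.0, 149.0], [528.0, -168.0, 150.0], [524.0, -167.0, 151.0], [519.0, -170.0, 149.0]]
142 [[533.0, -166.0, 147.0], [528.0, -167.0, 146.0], [524.0, -171.0, 144.0], [519.0, -171.0, 143.0]]
144 [[532.0, -176.0, 137.0], [528.0, -166.0, 142.0], [524.0, -171.0, 139.0], [520.0, -169.0, 140.0]]
146 [[533.0, -171.0, 134.0], [528.0, -169.0, 135.0], [524.0, -169.0, 135.0], [520.0, -166.0, 137.0]]
148 [[533.0, -173.0, 129.0], [529.0, -170.0, 130.0], [524.0, -169.0, 131.0], [520.0, -169.0, 130.0]]
150 [[533.0, -174.0, 123.0], [529.0, -169.0, 126.0], [524.0, -170.0, 125.0], [520.0, -168.0, 126.0]]
152 [[533.0, -174.0, 118.0], [529.0, -172.0, 119.0], [525.0, -169.0, 120.0], [520.0, -170.0, 120.0]]
154 [[533.0, -199.0, 100.0], [529.0, -196.0, 101.0], [524.0, -192.0, 103.0], [520.0, -194.0, 102.0]]
156 [[533.0, -193.0, 98.0], [529.0, -187.0, 101.0], [524.0, -186.0, 102.0], [520.0, -191.0, 99.0]]
158 [[534.0, -184.0, 98.0], [529.0, -198.0, 90.0], [525.0, -185.0, 97.0], [520.0, -180.0, 99.0]]
160 [[534.0, -172.0, 100.0], [529.0, -177.0, 97.0], [525.0, -173.0, 98.0], [521.0, -169.0, 100.0]]
162 [[534.0, -166.0, 98.0], [530.0, -164.0, 99.0], [525.0, -166.0, 97.0], [521.0, -164.0, 98.0]]
```

>>> {"op": "step_arm", "data": {"increments": [{"tx": 0, "ty": 0, "tz": 0, "spin": 0, "jaw": 15}, {"tx": 0, "ty": 0, "tz": -0.3, "spin": 0, "jaw": 15}, {"tx": 0, "ty": 0, "tz": -0.5, "spin": 0, "jaw": 15}, {"tx": 0, "ty": 0, "tz": -0.7, "spin": 0, "jaw": 15}, {"tx": 0, "ty": 0, "tz": -1, "spin": 0, "jaw": 15}, {"tx": 0, "ty": 0, "tz": -1, "spin": 0, "jaw": 15}, {"tx": 0, "ty": 0, "tz": 0, "spin": 0, "jaw": 15}, {"tx": 0, "ty": 0, "tz": 0, "spin": 0, "jaw": 15}], "grip_force": 50}}

```text
time_s: 6.0
position: [525.5, -193.9, 132.8]
tool_rot: [0.0, 0.017, 1.0, -0.0]
ft_force: [-1.1, 0.7, -1.2]
grip_width: 24.9
grasp_force: 49.0
```

```bash
python3 -c "
from plan import *
plan([538.7,104.5,130],195.4,14)
s,d=vision.grab_frame('side'); S=cloud('side',d)
for v in range(130,156,2): print(v,S[v,286:293:2].round(0).tolist())
"
```

```text
t 6.0 p [ 525.5 -193.9  132.8] yaw 178.05 q [-0.36  0.35  1.85  0.    0.94 -1.89] F [-1.1  0.7 -1.2] M [ 0.03 -0.01 -0.01] w 24.9 g 49.0
world d [ 13.2 298.4  -2.8] spin -17.35
-0.02 2.13 0.02 -1.24
-0.07 2.13 0.02 -1.24
-0.11 2.13 0.02 -1.24
-0.16 2.13 0.02 -1.24
-0.21 2.12 0.02 -1.24
-0.25 2.12 0.02 -1.24
-0.3 2.11 0.02 -1.24
-0.34 2.11 0.02 -1.24
-0.39 2.1 0.02 -1.24
-0.43 2.09 0.02 -1.24
-0.48 2.08 0.02 -1.24
-0.52 2.07 0.02 -1.24
-0.57 2.06 0.02 -1.24
-0.61 2.04 0.02 -1.24
130 [[531.0, -165.0, 175.0], [527.0, -164.0, 176.0], [523.0, -166.0, 175.0], [519.0, -168.0, 173.0]]
132 [[532.0, -167.0, 170.0], [527.0, -169.0, 169.0], [523.0, -170.0, 168.0], [519.0, -167.0, 169.0]]
134 [[532.0, -170.0, 163.0], [528.0, -167.0, 165.0], [523.0, -172.0, 162.0], [519.0, -168.0, 164.0]]
136 [[532.0, -167.0, 160.0], [528.0, -170.0, 159.0], [523.0, -171.0, 158.0], [519.0, -167.0, 160.0]]
138 [[532.0, -174.0, 152.0], [528.0, -176.0, 151.0], [523.0, -174.0, 152.0], [519.0, -173.0, 152.0]]
140 [[532.0, -192.0, 138.0], [527.0, -190.0, 139.0], [523.0, -193.0, 137.0], [519.0, -192.0, 138.0]]
142 [[532.0, -189.0, 135.0], [528.0, -185.0, 137.0], [523.0, -184.0, 137.0], [519.0, -192.0, 133.0]]
144 [[531.0, -275.0, 85.0], [528.0, -191.0, 129.0], [524.0, -183.0, 133.0], [516.0, -275.0, 85.0]]
146 [[531.0, -264.0, 86.0], [526.0, -264.0, 86.0], [524.0, -189.0, 125.0], [517.0, -265.0, 85.0]]
148 [[531.0, -255.0, 85.0], [527.0, -255.0, 85.0], [522.0, -254.0, 85.0], [517.0, -251.0, 87.0]]
150 [[532.0, -223.0, 97.0], [528.0, -220.0, 98.0], [523.0, -221.0, 98.0], [518.0, -219.0, 98.0]]
152 [[532.0, -214.0, 97.0], [528.0, -212.0, 98.0], [524.0, -209.0, 99.0], [519.0, -209.0, 99.0]]
154 [[533.0, -200.0, 99.0], [528.0, -203.0, 97.0], [524.0, -200.0, 99.0], [519.0, -199.0, 99.0]]
```

The key is out. Now to the rack.

>>> {"op": "step_arm", "data": {"increments": [{"tx": 0, "ty": 2.1, "tz": 0, "spin": -1.2, "jaw": 15}, {"tx": -0.1, "ty": 2.1, "tz": 0, "spin": -1.2, "jaw": 15}, {"tx": -0.1, "ty": 2.1, "tz": 0, "spin": -1.2, "jaw": 15}, {"tx": -0.2, "ty": 2.1, "tz": 0, "spin": -1.2, "jaw": 15}, {"tx": -0.2, "ty": 2.1, "tz": 0, "spin": -1.2, "jaw": 15}, {"tx": -0.3, "ty": 2.1, "tz": 0, "spin": -1.2, "jaw": 15}, {"tx": -0.3, "ty": 2.1, "tz": 0, "spin": -1.2, "jaw": 15}, {"tx": -0.3, "ty": 2.1, "tz": 0, "spin": -1.2, "jaw": 15}]}}

```text
time_s: 6.85
position: [533.3, -24.2, 131.8]
tool_rot: [-0.0, -0.067, 0.998, 0.0]
ft_force: [-0.6, 0.0, 0.0]
grip_width: 24.8
grasp_force: 49.0
```

>>> {"op": "step_arm", "data": {"increments": [{"tx": -0.4, "ty": 2.1, "tz": 0, "spin": -1.2, "jaw": 15}, {"tx": -0.4, "ty": 2.1, "tz": 0, "spin": -1.2, "jaw": 15}, {"tx": -0.5, "ty": 2.1, "tz": 0, "spin": -1.2, "jaw": 15}, {"tx": -0.5, "ty": 2.1, "tz": 0, "spin": -1.2, "jaw": 15}, {"tx": -0.6, "ty": 2.0, "tz": 0, "spin": -1.2, "jaw": 15}, {"tx": -0.6, "ty": 1.8, "tz": 0, "spin": -1.2, "jaw": 15}, {"tx": 0, "ty": 0, "tz": 0, "spin": 0, "jaw": 15}, {"tx": 0, "ty": 0, "tz": 0, "spin": 0, "jaw": 15}]}}

```text
time_s: 7.65
position: [540.4, 100.4, 131.8]
tool_rot: [-0.0, -0.13, 0.992, -0.0]
ft_force: [-0.8, -0.4, 0.4]
grip_width: 24.7
grasp_force: 49.1
```

```bash
python3 -c "
from plan import *
plan([538.7,104.5,87.5],195.4,1)
s,d=vision.grab_frame('side'); t,e=vision.grab_frame('top'); S=cloud('side',d)
c=lambda i,u,v: cv2.resize(i[v:v+100,u:u+100],(400,400),interpolation=cv2.INTER_CUBIC)
cv2.imwrite('pics/m5.png',np.hstack([c(s,220,170),c(t,220,110)]))
np.save('s5.npy',d);cv2.imwrite('s5full.png',s)
# key under fingers
K=(abs(S[...,0]-538)<30)&(abs(S[...,1]-104)<30)&(S[...,2]>90)&(S[...,2]<150)
for z in range(100,160,6):
  k=K&(abs(S[...,2]-z)<3)
  if k.any(): print(z,k.sum(),S[k].mean(0).round(1),S[k].min(0).round(0)[:2],S[k].max(0).round(0)[:2])
for n,p in [('tip',(574.4,114.4,127.5)),('hang',(593.7,119.7,125)),('root',(633,130.6,125))]: print(n,proj('side',p),proj('top',p))
"
```

```text
t 7.65 p [540.4 100.4 131.8] yaw 194.89 q [ 0.18  0.34  1.87 -0.    0.93 -1.65] F [-0.8 -0.4  0.4] M [0.03 0.01 0.  ] w 24.7 g 49.1
world d [ -1.7   4.1 -44.3] spin -0.51
0.05 0.44 4.43 -0.51
124 12 [539.8 105.1 125. ] [537.  97.] [543. 109.]
130 7 [539.4 107.7 130.6] [537. 104.] [542. 111.]
136 25 [540.2 105.9 135.2] [533.  97.] [547. 110.]
148 14 [538.8 110.5 148.1] [526.  88.] [551. 122.]
tip (np.float64(268.0648601520331), np.float64(228.75865715066075)) (np.float64(277.183539275126), np.float64(161.45009433738568))
hang (np.float64(256.73189072700484), np.float64(232.44838531073728)) (np.float64(274.8283784894375), np.float64(152.9292181071295))
root (np.float64(233.00590634213415), np.float64(237.7150981695204)) (np.float64(269.8752694960547), np.float64(135.16486936231138))
```

View pics/m5.png

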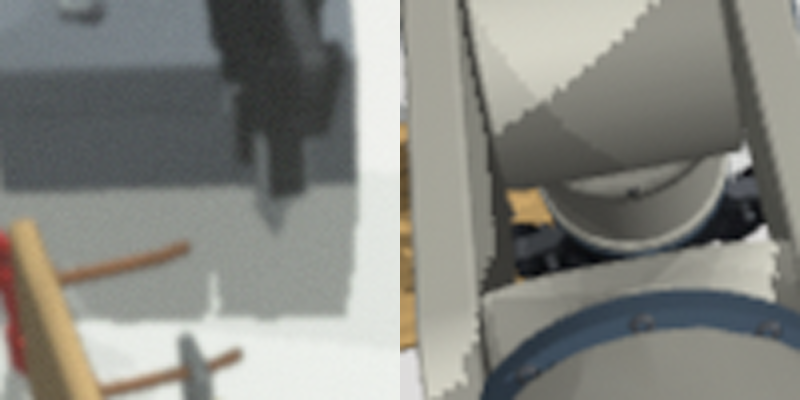

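The side crop shows the free peg from (237,238) to (267,231), and the held key's bit end at about (289,228). I'll check the peg's line against the model in the side view numerically.

```bash
python3 -c "
from plan import *
s=cv2.imread('s5full.png'); S=cloud('side',np.load('s5.npy'))
h=cv2.cvtColor(s,cv2.COLOR_BGR2HSV)
m=((h[...,0]<13)&(h[...,1]>80)&(h[...,2]>60)).astype(np.uint8)
def pc(lst,u0,u1,v0,v1):
  for u in range(u0,u1,5):
    v=np.nonzero(m[v0:v1,u])[0]
    if len(v): print(u,v.min()+v0,v.max()+v0,S[int(v.mean())+v0,u].round(0))
pc(0,238,275,225,245); print('mid'); pc(0,248,285,250,275)
def line(y,name):
  for x in (-26,-20,-8,10):
    c,sn=np.cos(A(15.4)),np.sin(A(15.4)); p=[581.5+c*x-sn*y,194.1+sn*x+c*y,122+(2.5 if x<-22 else 0)]; print(name,x,np.round(p,1),np.round(proj('side',p),1))
line(-75,'free');line(0,'mid')
# board top
w=(h[...,0]>8)&(h[...,0]<25)&(h[...,1]>70); w[:,:215]=0;w[:220]=0;w[:,270:]=0
z=S[...,2][w]; print(np.percentile(z,[50,90,95,98]))
k=w&(S[...,2]>134)&(S[...,2]<146); 
for lo in range(100,300,30):
  j=k&(abs(S[...,1]-lo)<15)
  if j.any(): print(lo,S[j].mean(0).round(1),j.sum())
"
```

```text
238 239 239 [625. 130. 122.]
mid
free -26 [576.4 114.9 124.5] [267.  230.4]
free -20 [582.1 116.5 122. ] [263.7 232.3]
free -8 [593.7 119.7 122. ] [256.9 233.8]
free 10 [611.1 124.4 122. ] [246.5 236.1]
mid -26 [556.4 187.2 124.5] [279.9 257.2]
mid -20 [562.2 188.8 122. ] [276.4 259.3]
mid -8 [573.8 192.  122. ] [269.1 261. ]
mid 10 [591.1 196.8 122. ] [258.  263.7]
[ 78.98816898 140.01391834 140.700139   141.32772485]
100 [645.6 114.9 140.6] 1
130 [642.5 130.1 139.8] 78
160 [634.  159.7 139.8] 91
190 [625.9 190.4 139.9] 90
220 [617.1 220.4 139.7] 105
250 [608.7 250.7 139.8] 117
280 [600.2 280.2 139.6] 141
```

>>> {"op": "step_arm", "data": {"increments": [{"tx": 0.05, "ty": 0.5, "tz": 0.8, "spin": -0.5, "jaw": 15}, {"tx": 0, "ty": 0, "tz": 0.8, "spin": 0, "jaw": 15}, {"tx": 0, "ty": 0, "tz": 0.8, "spin": 0, "jaw": 15}, {"tx": 0, "ty": 0, "tz": 0.8, "spin": 0, "jaw": 15}, {"tx": 0, "ty": 0, "tz": 0.8, "spin": 0, "jaw": 15}, {"tx": 0, "ty": 0, "tz": 0.4, "spin": 0, "jaw": 15}, {"tx": 0, "ty": 0, "tz": 0, "spin": 0, "jaw": 15}, {"tx": 0, "ty": 0, "tz": 0, "spin": 0, "jaw": 15}]}}

```text
time_s: 8.55
position: [539.1, 105.2, 88.3]
tool_rot: [-0.0, -0.134, 0.991, -0.0]
ft_force: [0.4, -0.6, 0.0]
grip_width: 24.8
grasp_force: 49.0
```

```bash
python3 -c "
from plan import *
plan([593.5,120.4,87.5],195.4,1)
s,d=vision.grab_frame('side'); S=cloud('side',d); np.save('s6.npy',d)
cv2.imwrite('pics/s6.png',cv2.resize(s[185:285,220:320],(600,600),interpolation=cv2.INTER_CUBIC))
c=(S[...,2]>70)&(S[...,2]<100)&(abs(S[...,0]-538)<15)&(abs(S[...,1]-105)<15)
for z in range(72,100,4):
  k=c&(abs(S[...,2]-z)<2)
  if k.any(): print(z,k.sum(),S[k].mean(0).round(1),S[k].min(0).round(0)[:2],S[k].max(0).round(0)[:2])
"
```

```text
t 8.55 p [539.1 105.2  88.3] yaw 195.35 q [ 0.19  0.4   1.9  -0.    0.84 -1.65] F [ 0.4 -0.6  0. ] M [ 0.04  0.01 -0.01] w 24.8 g 49.0
world d [54.4 15.2 -0.8] spin -0.05
-5.65 0.03 0.08 -0.05
80 8 [537.5 110.3  80.6] [535. 105.] [542. 113.]
84 4 [539.6 110.4  84.2] [537. 106.] [542. 113.]
88 5 [539.  112.8  88.8] [535. 109.] [543. 116.]
92 19 [539.1 111.3  91.5] [533. 105.] [547. 115.]
```

View pics/s6.png

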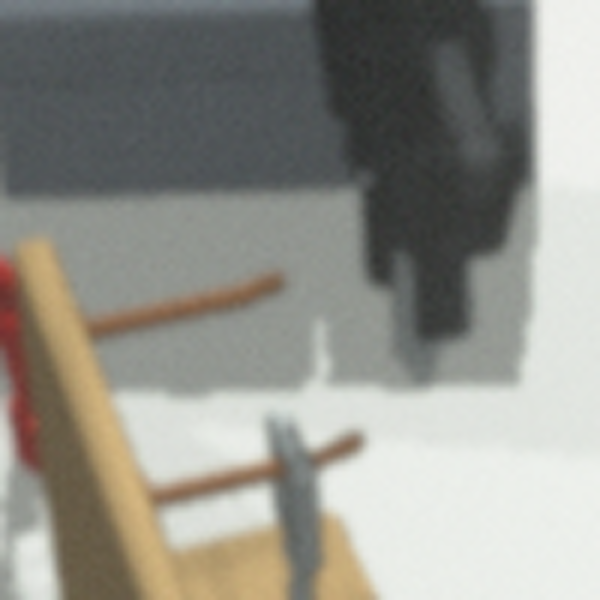

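The side crop shows the peg tip at about (266,232), with the held key in front of it and its bit end at about (290,247). Heights agree with the plan, so I'll slide it onto the peg.

>>> {"op": "step_arm", "data": {"increments": [{"tx": -0.8, "ty": 0, "tz": 0.05, "spin": 0, "jaw": 15}, {"tx": -0.8, "ty": 0, "tz": 0, "spin": 0, "jaw": 15}, {"tx": -0.8, "ty": 0, "tz": 0, "spin": 0, "jaw": 15}, {"tx": -0.8, "ty": 0, "tz": 0, "spin": 0, "jaw": 15}, {"tx": -0.8, "ty": 0, "tz": 0, "spin": 0, "jaw": 15}, {"tx": -0.8, "ty": 0, "tz": 0, "spin": 0, "jaw": 15}, {"tx": -0.8, "ty": 0, "tz": 0, "spin": 0, "jaw": 15}, {"tx": 0, "ty": 0, "tz": 0, "spin": 0, "jaw": 15}]}}

```text
time_s: 9.4
position: [594.3, 120.3, 87.8]
tool_rot: [0.0, -0.134, 0.991, 0.0]
ft_force: [-0.4, -0.2, -0.5]
grip_width: 24.9
grasp_force: 49.0
```

```bash
python3 -c "
from plan import *
plan([593.5,120.4,80],195.4,1)"
```

```text
t 9.4 p [594.3 120.3  87.8] yaw 195.35 q [ 0.2   0.47  1.78  0.    0.89 -1.64] F [-0.4 -0.2 -0.5] M [0.01 0.01 0.01] w 24.9 g 49.0
world d [-0.8  0.1 -7.8] spin -0.05
0.07 0.03 0.78 -0.05
```

>>> {"op": "step_arm", "data": {"increments": [{"tx": 0, "ty": 0, "tz": 0.2, "spin": 0, "jaw": 15}, {"tx": 0, "ty": 0, "tz": 0.2, "spin": 0, "jaw": 15}, {"tx": 0, "ty": 0, "tz": 0.1, "spin": 0, "jaw": 15}, {"tx": 0, "ty": 0, "tz": 0.1, "spin": 0, "jaw": 15}, {"tx": 0, "ty": 0, "tz": 0.1, "spin": 0, "jaw": 15}, {"tx": 0, "ty": 0, "tz": 0.05, "spin": 0, "jaw": 15}, {"tx": 0, "ty": 0, "tz": 0, "spin": 0, "jaw": 15}, {"tx": 0, "ty": 0, "tz": 0, "spin": 0, "jaw": 15}], "grip_force": 30}}

```text
time_s: 10.2
position: [593.0, 120.0, 80.3]
tool_rot: [0.0, -0.134, 0.991, -0.0]
ft_force: [0.5, -0.6, -0.9]
grip_width: 25.0
grasp_force: 49.0
```

```bash
python3 -c "
from plan import *
st()"
```

```text
t 10.2 p [593.  120.   80.3] yaw 195.36 q [ 0.2   0.48  1.78 -0.    0.88 -1.64] F [ 0.5 -0.6 -0.9] M [-0.01  0.02 -0.03] w 25.0 g 49.0
```

>>> {"op": "step_arm", "data": {"increments": [{"tx": 0, "ty": 0, "tz": 0.05, "spin": 0, "jaw": 15}, {"tx": 0, "ty": 0, "tz": 0.05, "spin": 0, "jaw": 15}, {"tx": 0, "ty": 0, "tz": 0, "spin": 0, "jaw": 15}, {"tx": 0, "ty": 0, "tz": 0, "spin": 0, "jaw": 15}, {"tx": 0, "ty": 0, "tz": 0, "spin": 0, "jaw": 15}, {"tx": 0, "ty": 0, "tz": 0, "spin": 0, "jaw": 15}, {"tx": 0, "ty": 0, "tz": 0, "spin": 0, "jaw": 15}, {"tx": 0, "ty": 0, "tz": 0, "spin": 0, "jaw": 15}]}}

```text
time_s: 11.0
position: [593.1, 120.0, 79.4]
tool_rot: [0.0, -0.134, 0.991, 0.0]
ft_force: [-0.3, 0.0, 2.6]
grip_width: 25.1
grasp_force: 49.3
```

```bash
python3 -c "
from plan import *
st()
s,d=vision.grab_frame('side'); S=cloud('side',d)
c=(S[...,2]>60)&(S[...,2]<95)&(abs(S[...,0]-593)<15)&(abs(S[...,1]-120)<15)
for z in range(62,95,4):
  k=c&(abs(S[...,2]-z)<2)
  if k.any(): print(z,k.sum(),S[k].mean(0).round(1),S[k].min(0).round(0)[:2],S[k].max(0).round(0)[:2])
"
```

```text
t 11.0 p [593.1 120.   79.4] yaw 195.35 q [ 0.2   0.48  1.78  0.    0.88 -1.64] F [-0.3  0.   2.6] M [-0.01 -0.    0.01] w 25.1 g 49.3
70 3 [591.7 126.7  70.7] [590. 125.] [593. 128.]
74 5 [592.6 125.8  73.3] [590. 122.] [595. 128.]
78 6 [591.8 128.2  78.3] [589. 126.] [595. 130.]
82 14 [593.2 126.2  82. ] [586. 122.] [600. 129.]
86 2 [590.8 129.4  84.5] [589. 128.] [592. 131.]
94 1 [602.3 109.4  94.7] [602. 109.] [602. 109.]
```

The upward 2.6 N at origin height 125 shows the eye resting on the peg. Releasing.

>>> {"op": "step_arm", "data": {"increments": [{"tx": 0, "ty": 0, "tz": 0, "spin": 0, "jaw": 34}, {"tx": 0, "ty": 0, "tz": 0, "spin": 0, "jaw": 38}, {"tx": 0, "ty": 0, "tz": 0, "spin": 0, "jaw": 42}, {"tx": 0, "ty": 0, "tz": 0, "spin": 0, "jaw": 48}, {"tx": 0, "ty": 0, "tz": 0, "spin": 0, "jaw": 48}, {"tx": 0, "ty": 0, "tz": -0.5, "spin": 0, "jaw": 48}, {"tx": 0, "ty": 0, "tz": -1, "spin": 0, "jaw": 48}, {"tx": 0, "ty": 0, "tz": -1, "spin": 0, "jaw": 48}]}}

```text
time_s: 11.85
position: [593.1, 120.0, 105.3]
tool_rot: [0.0, -0.134, 0.991, 0.0]
ft_force: [-0.6, 0.6, 0.5]
grip_width: 40.9
grasp_force: 0.0
```

>>> {"op": "step_arm", "data": {"increments": [{"tx": 0, "ty": 0, "tz": -1, "spin": 0, "jaw": 48}, {"tx": 0, "ty": 0, "tz": -1, "spin": 0, "jaw": 48}, {"tx": 0, "ty": 0, "tz": -1, "spin": 0, "jaw": 48}, {"tx": 0, "ty": 0, "tz": -1, "spin": 0, "jaw": 48}, {"tx": 0, "ty": 0, "tz": 0, "spin": 0, "jaw": 48}, {"tx": 0, "ty": 0, "tz": 0, "spin": 0, "jaw": 48}, {"tx": 0, "ty": 0, "tz": 0, "spin": 0, "jaw": 48}, {"tx": 0, "ty": 0, "tz": 0, "spin": 0, "jaw": 48}]}}

```text
time_s: 12.65
position: [592.6, 119.9, 143.7]
tool_rot: [-0.001, -0.134, 0.991, -0.0]
ft_force: [1.3, -0.8, -0.1]
grip_width: 41.0
grasp_force: 0.0
```

```bash
python3 -c "
from plan import *
plan([573.8,192.5,144],195.4,6)
s,d=vision.grab_frame('side'); S=cloud('side',d); cv2.imwrite('s7.png',s); np.save('s7.npy',d)
def show(x,y,r,z0,z1,name):
  c=(S[...,2]>z0)&(S[...,2]<z1)&(abs(S[...,0]-x)<r)&(abs(S[...,1]-y)<r+5)
  for z in range(z0,z1,5):
    k=c&(abs(S[...,2]-z)<2.5)
    if k.any(): print(name,z,k.sum(),S[k].mean(0).round(1),S[k].min(0).round(0)[:2],S[k].max(0).round(0)[:2])
show(593,120,13,65,140,'cup'); show(574,192,13,50,140,'box')
"
```

```text
t 12.65 p [592.6 119.9 143.7] yaw 195.35 q [ 0.2   0.4   1.74  0.    1.   -1.64] F [ 1.3 -0.8 -0.1] M [ 0.02 -0.   -0.05] w 41.0 g 0.0
world d [-18.8  72.6   0.3] spin -0.05
-0.02 1.25 -0.01 -0.01
-0.02 1.25 -0.01 -0.01
-0.02 1.25 -0.01 -0.01
-0.02 1.25 -0.01 -0.01
-0.02 1.25 -0.01 -0.01
-0.02 1.25 -0.01 -0.01
cup 70 2 [590.8 126.5  70.8] [590. 126.] [592. 127.]
cup 75 6 [592.3 127.   74.4] [590. 122.] [595. 128.]
cup 80 20 [591.  125.1  81.1] [586. 115.] [598. 130.]
cup 85 28 [593.1 123.7  84. ] [586. 117.] [599. 129.]
cup 90 9 [593.3 123.2  89.9] [590. 121.] [596. 127.]
cup 95 10 [592.7 122.5  94.5] [590. 120.] [595. 125.]
cup 105 19 [594.4 121.7 105.2] [588. 113.] [598. 133.]
cup 110 12 [592.5 124.6 109.5] [587. 113.] [598. 135.]
cup 115 14 [589.5 131.9 115.2] [587. 128.] [592. 135.]
cup 120 18 [594.8 125.7 121.2] [583. 114.] [605. 134.]
cup 125 47 [593.  125.1 125. ] [581. 114.] [605. 134.]
cup 130 25 [591.7 122.8 129.3] [581. 115.] [596. 130.]
box 55 2 [577.7 191.1  53.3] [578. 190.] [578. 192.]
box 60 12 [574.6 198.   60.7] [571. 189.] [579. 202.]
box 65 6 [575.8 196.1  64.7] [572. 188.] [579. 201.]
box 70 16 [573.6 198.9  70. ] [570. 190.] [578. 203.]
box 75 15 [574.7 196.4  74.3] [572. 189.] [578. 204.]
box 80 9 [574.3 195.8  79.7] [571. 193.] [578. 198.]
box 85 9 [575.1 196.4  84.9] [573. 194.] [578. 200.]
box 90 5 [577.  196.5  90.8] [576. 195.] [579. 198.]
box 95 4 [578.2 194.7  94.8] [577. 191.] [579. 196.]
box 100 16 [574.4 201.5  99.5] [569. 182.] [581. 208.]
box 105 21 [574.5 201.6 104.8] [569. 182.] [581. 210.]
box 110 23 [574.  201.7 110. ] [568. 184.] [581. 210.]
box 115 12 [572.9 204.  114.5] [568. 189.] [578. 210.]
box 120 25 [574.9 201.4 120.1] [566. 185.] [587. 210.]
box 125 54 [573.2 197.4 125. ] [561. 188.] [586. 209.]
box 130 60 [574.4 196.  130.4] [563. 182.] [580. 209.]
```

The cupboard key hangs on the free peg. Next, the box key.

>>> {"op": "step_arm", "data": {"increments": [{"tx": -0.17, "ty": 1.5, "tz": 0, "spin": 0, "jaw": 50}, {"tx": 0, "ty": 2, "tz": 0, "spin": 0, "jaw": 50}, {"tx": 0, "ty": 2, "tz": 0, "spin": 0, "jaw": 50}, {"tx": 0, "ty": 2, "tz": 0, "spin": 0, "jaw": 50}, {"tx": 0, "ty": 0, "tz": 0, "spin": 0, "jaw": 50}, {"tx": 0, "ty": 0, "tz": 0, "spin": 0, "jaw": 50}, {"tx": 0, "ty": 0, "tz": 0.5, "spin": 0, "jaw": 50}, {"tx": 0, "ty": 0, "tz": 0.5, "spin": 0, "jaw": 50}]}}

```text
time_s: 13.5
position: [575.0, 192.2, 133.9]
tool_rot: [0.0, -0.133, 0.991, -0.0]
ft_force: [0.7, 0.2, 0.2]
grip_width: 42.7
grasp_force: 0.0
```

```bash
python3 -c "
from plan import *
plan([574.3,193,75],195.4,1)
s,d=vision.grab_frame('side'); S=cloud('side',d)
for u in (268,271,274):
  print([(v,S[v,u].round(0).tolist()) for v in range(232,292,5)])
m=(S[...,2]>97)&(S[...,2]<118)&(abs(S[...,0]-574)<14)&(abs(S[...,1]-196)<18)
P=S[m]; print(len(P)); vx,vy,x0,y0=cv2.fitLine(P[:,:2].astype(np.float32),cv2.DIST_HUBER,0,.01,.01)[:,0]; print(np.degrees(np.arctan2(vy,vx)),x0,y0)
"
```

```text
t 13.5 p [575.  192.2 133.9] yaw 195.31 q [ 0.32  0.41  1.75 -0.    0.98 -1.52] F [0.7 0.2 0.2] M [0.02 0.   0.03] w 42.7 g 0.0
world d [ -0.7   0.8 -58.9] spin -0.09
0.04 0.09 5.89 -0.09
[(232, [570.0, 253.0, 226.0]), (237, [571.0, 253.0, 217.0]), (242, [571.0, 248.0, 204.0]), (247, [573.0, 224.0, 176.0]), (252, [573.0, 223.0, 166.0]), (257, [574.0, 221.0, 155.0]), (262, [575.0, 205.0, 131.0]), (267, [576.0, 203.0, 119.0]), (272, [576.0, 200.0, 107.0]), (277, [552.0, 803.0, 643.0]), (282, [578.0, 188.0, 74.0]), (287, [581.0, 135.0, 13.0])]
[(232, [566.0, 253.0, 225.0]), (237, [567.0, 251.0, 215.0]), (242, [567.0, 246.0, 203.0]), (247, [568.0, 226.0, 178.0]), (252, [569.0, 227.0, 169.0]), (257, [569.0, 225.0, 158.0]), (262, [570.0, 207.0, 133.0]), (267, [571.0, 210.0, 125.0]), (272, [571.0, 209.0, 114.0]), (277, [572.0, 207.0, 102.0]), (282, [573.0, 197.0, 82.0]), (287, [573.0, 201.0, 75.0])]
[(232, [562.0, 253.0, 225.0]), (237, [563.0, 241.0, 207.0]), (242, [563.0, 245.0, 202.0]), (247, [564.0, 224.0, 176.0]), (252, [564.0, 224.0, 166.0]), (257, [565.0, 219.0, 152.0]), (262, [566.0, 192.0, 119.0]), (267, [570.0, 67.0, -1.0]), (272, [570.0, 95.0, 12.0]), (277, [570.0, 110.0, 14.0]), (282, [570.0, 125.0, 15.0]), (287, [570.0, 137.0, 14.0])]
75
-69.610596 574.8741 201.38745
```

>>> {"op": "step_arm", "data": {"increments": [{"tx": 0, "ty": 0.15, "tz": 1, "spin": 0, "jaw": 50}, {"tx": 0, "ty": 0, "tz": 1, "spin": 0, "jaw": 50}, {"tx": 0, "ty": 0, "tz": 1, "spin": 0, "jaw": 50}, {"tx": 0, "ty": 0, "tz": 1, "spin": 0, "jaw": 50}, {"tx": 0, "ty": 0, "tz": 0.8, "spin": 0, "jaw": 50}, {"tx": 0, "ty": 0, "tz": 0.6, "spin": 0, "jaw": 50}, {"tx": 0, "ty": 0, "tz": 0.5, "spin": 0, "jaw": 50}, {"tx": 0, "ty": 0, "tz": 0, "spin": 0, "jaw": 50}]}}

```text
time_s: 14.35
position: [574.0, 194.1, 74.6]
tool_rot: [-0.0, -0.134, 0.991, -0.0]
ft_force: [-0.4, -0.5, -0.3]
grip_width: 42.9
grasp_force: 0.0
```

>>> {"op": "step_arm", "data": {"increments": [{"tx": 0, "ty": 0, "tz": 0, "spin": 0, "jaw": 44}, {"tx": 0, "ty": 0, "tz": 0, "spin": 0, "jaw": 41}, {"tx": 0, "ty": 0, "tz": 0, "spin": 0, "jaw": 38}, {"tx": 0, "ty": 0, "tz": 0, "spin": 0, "jaw": 36}, {"tx": 0, "ty": 0, "tz": 0, "spin": 0, "jaw": 34}, {"tx": 0, "ty": 0, "tz": 0, "spin": 0, "jaw": 20}, {"tx": 0, "ty": 0, "tz": 0, "spin": 0, "jaw": 20}, {"tx": 0, "ty": 0, "tz": 0, "spin": 0, "jaw": 20}], "grip_force": 50}}

```text
time_s: 15.15
position: [574.6, 194.3, 75.5]
tool_rot: [0.0, -0.134, 0.991, 0.0]
ft_force: [-1.2, -0.7, 3.8]
grip_width: 29.2
grasp_force: 49.0
```

```bash
python3 -c "
from plan import *
st()
s,d=vision.grab_frame('side'); S=cloud('side',d)
for u in (268,271):
  print([(v,S[v,u].round(0).tolist()) for v in range(262,296,3)])
"
```

```text
t 15.15 p [574.6 194.3  75.5] yaw 195.35 q [ 0.32  0.49  1.78  0.    0.87 -1.52] F [-1.2 -0.7  3.8] M [-0.04  0.04 -0.03] w 29.2 g 49.0
[(262, [574.0, 242.0, 163.0]), (265, [574.0, 240.0, 155.0]), (268, [574.0, 239.0, 149.0]), (271, [575.0, 241.0, 145.0]), (274, [576.0, 218.0, 118.0]), (277, [576.0, 216.0, 110.0]), (280, [577.0, 216.0, 104.0]), (283, [552.0, 803.0, 643.0]), (286, [577.0, 218.0, 93.0]), (289, [581.0, 142.0, 14.0]), (292, [581.0, 148.0, 13.0]), (295, [576.0, 270.0, 125.0])]
[(262, [569.0, 257.0, 175.0]), (265, [569.0, 254.0, 167.0]), (268, [570.0, 250.0, 158.0]), (271, [570.0, 245.0, 148.0]), (274, [571.0, 223.0, 123.0]), (277, [571.0, 224.0, 117.0]), (280, [572.0, 222.0, 109.0]), (283, [572.0, 224.0, 104.0]), (286, [573.0, 199.0, 75.0]), (289, [574.0, 203.0, 72.0]), (292, [574.0, 204.0, 66.0]), (295, [572.0, 271.0, 125.0])]
```

>>> {"op": "step_arm", "data": {"increments": [{"tx": 0, "ty": 0, "tz": -0.2, "spin": 0, "jaw": 20}, {"tx": 0, "ty": 0, "tz": -0.27, "spin": 0, "jaw": 20}, {"tx": 0, "ty": 0, "tz": 0, "spin": 0, "jaw": 20}, {"tx": 0, "ty": 0, "tz": 0, "spin": 0, "jaw": 20}, {"tx": 0, "ty": 0, "tz": 0, "spin": 0, "jaw": 20}, {"tx": 0, "ty": 0, "tz": 0, "spin": 0, "jaw": 20}, {"tx": 0, "ty": 0, "tz": 0, "spin": 0, "jaw": 20}, {"tx": 0, "ty": 0, "tz": 0, "spin": 0, "jaw": 20}], "grip_force": 70}}

```text
time_s: 16.0
position: [574.4, 194.2, 80.0]
tool_rot: [-0.0, -0.134, 0.991, -0.0]
ft_force: [-0.8, -0.2, 0.1]
grip_width: 28.7
grasp_force: 68.9
```

```bash
python3 -c "
from plan import *
st()"
```

```text
t 16.0 p [574.4 194.2  80. ] yaw 195.35 q [ 0.32  0.48  1.78 -0.    0.88 -1.52] F [-0.8 -0.2  0.1] M [-0.   -0.01 -0.03] w 28.7 g 68.9
```

>>> {"op": "step_arm", "data": {"increments": [{"tx": 0.5, "ty": 0, "tz": 0, "spin": 0, "jaw": 20}, {"tx": 0.7, "ty": 0, "tz": 0, "spin": 0, "jaw": 20}, {"tx": 0.7, "ty": 0, "tz": 0, "spin": 0, "jaw": 20}, {"tx": 0.7, "ty": 0, "tz": 0, "spin": 0, "jaw": 20}, {"tx": 0.7, "ty": 0, "tz": 0, "spin": 0, "jaw": 20}, {"tx": 0.8, "ty": 0, "tz": 0, "spin": 0, "jaw": 20}, {"tx": 0.8, "ty": 0, "tz": 0, "spin": 0, "jaw": 20}, {"tx": 0.4, "ty": 0, "tz": 0, "spin": 0, "jaw": 20}]}}

```text
time_s: 16.8
position: [522.3, 179.9, 80.0]
tool_rot: [-0.0, -0.134, 0.991, -0.0]
ft_force: [0.0, 0.3, -0.7]
grip_width: 28.9
grasp_force: 68.9
```

```bash
python3 -c "
from plan import *
st()
s,d=vision.grab_frame('side'); S=cloud('side',d)
c=(S[...,2]>45)&(S[...,2]<110)&(abs(S[...,0]-523)<15)&(abs(S[...,1]-183)<22)
for z in range(48,108,4):
  k=c&(abs(S[...,2]-z)<2)
  if k.any(): print(z,k.sum(),S[k].mean(0).round(1),S[k].min(0).round(0)[:2],S[k].max(0).round(0)[:2])
plan([526,-193.3,160],178.1,20)
"
```

```text
t 16.8 p [522.3 179.9  80. ] yaw 195.35 q [ 0.33  0.41  1.9   0.    0.83 -1.51] F [ 0.   0.3 -0.7] M [-0.03  0.01 -0.02] w 28.9 g 68.9
56 3 [522.9 182.1  57. ] [519. 177.] [525. 188.]
60 9 [521.7 185.2  59.2] [519. 179.] [525. 189.]
64 9 [522.2 185.2  64.5] [519. 178.] [525. 190.]
68 10 [523.3 183.4  68.5] [519. 173.] [527. 189.]
72 9 [522.5 183.8  71.9] [519. 172.] [526. 189.]
76 7 [522.1 184.6  76.3] [519. 180.] [525. 189.]
80 8 [520.8 187.8  78.6] [519. 184.] [522. 191.]
96 14 [523.  188.7  96.6] [508. 165.] [534. 203.]
100 19 [529.3 179.9 100.2] [513. 166.] [537. 204.]
104 16 [527.5 184.9 104.1] [509. 164.] [537. 205.]
 t 16.85 p [522.  179.8  79.9] yaw 195.35 q [ 0.33  0.41  1.9   0.    0.83 -1.51] F [-1.1 -0.9 -0.8] M [0.02 0.04 0.06] w 29.0 g 68.9
world d [   4.  -373.1   80.1] spin 17.25
0.47 -1.8 -0.4 0.86
0.45 -1.81 -0.4 0.86
0.42 -1.82 -0.4 0.86
0.39 -1.82 -0.4 0.86
0.37 -1.83 -0.4 0.86
0.34 -1.83 -0.4 0.86
0.31 -1.84 -0.4 0.86
0.28 -1.84 -0.4 0.86
0.25 -1.85 -0.4 0.86
0.23 -1.85 -0.4 0.86
0.2 -1.86 -0.4 0.86
0.17 -1.86 -0.4 0.86
0.14 -1.86 -0.4 0.86
0.11 -1.86 -0.4 0.86
0.09 -1.86 -0.4 0.86
0.06 -1.86 -0.4 0.86
0.03 -1.87 -0.4 0.86
0.0 -1.87 -0.4 0.86
-0.03 -1.87 -0.4 0.86
-0.05 -1.86 -0.4 0.86
```

>>> {"op": "step_arm", "data": {"increments": [{"tx": 0.58, "ty": -2.25, "tz": -0.8, "spin": 1.08, "jaw": 20}, {"tx": 0.55, "ty": -2.26, "tz": -0.8, "spin": 1.08, "jaw": 20}, {"tx": 0.51, "ty": -2.27, "tz": -0.8, "spin": 1.08, "jaw": 20}, {"tx": 0.46, "ty": -2.28, "tz": -0.8, "spin": 1.08, "jaw": 20}, {"tx": 0.42, "ty": -2.29, "tz": -0.8, "spin": 1.08, "jaw": 20}, {"tx": 0.38, "ty": -2.3, "tz": -0.8, "spin": 1.08, "jaw": 20}, {"tx": 0.33, "ty": -2.31, "tz": -0.8, "spin": 1.08, "jaw": 20}, {"tx": 0.29, "ty": -2.31, "tz": -0.8, "spin": 1.08, "jaw": 20}]}}

```text
time_s: 17.65
position: [525.6, -7.0, 144.4]
tool_rot: [0.0, -0.058, 0.998, -0.0]
ft_force: [0.6, -0.1, -0.7]
grip_width: 28.9
grasp_force: 68.9
```

>>> {"op": "step_arm", "data": {"increments": [{"tx": 0.25, "ty": -2.32, "tz": 0, "spin": 1.08, "jaw": 20}, {"tx": 0.2, "ty": -2.32, "tz": 0, "spin": 1.08, "jaw": 20}, {"tx": 0.16, "ty": -2.33, "tz": 0, "spin": 1.08, "jaw": 20}, {"tx": 0.11, "ty": -2.33, "tz": 0, "spin": 1.08, "jaw": 20}, {"tx": 0.07, "ty": -2.33, "tz": 0, "spin": 1.08, "jaw": 20}, {"tx": 0.03, "ty": -2.33, "tz": 0, "spin": 1.08, "jaw": 20}, {"tx": -0.02, "ty": -2.33, "tz": 0, "spin": 1.08, "jaw": 20}, {"tx": -0.06, "ty": -2.33, "tz": 0, "spin": 1.08, "jaw": 20}]}}

```text
time_s: 18.45
position: [527.7, -193.6, 144.1]
tool_rot: [0.0, 0.017, 1.0, -0.0]
ft_force: [-0.3, 0.4, -0.1]
grip_width: 28.7
grasp_force: 68.9
```

```bash
python3 -c "
from plan import *
plan([525.5,-193.7,128],178.0,1)
"
```

```text
t 18.45 p [ 527.7 -193.6  144.1] yaw 178.02 q [-0.35  0.34  1.84  0.    0.97 -1.89] F [-0.3  0.4 -0.1] M [-0.04 -0.    0.04] w 28.7 g 68.9
world d [ -2.2  -0.1 -16.1] spin 0.02
0.22 -0.02 1.61 0.02
```

>>> {"op": "step_arm", "data": {"increments": [{"tx": 0.2, "ty": 0, "tz": 0.7, "spin": 0, "jaw": 20}, {"tx": 0, "ty": 0, "tz": 0.7, "spin": 0, "jaw": 20}, {"tx": 0, "ty": 0, "tz": 0, "spin": 0, "jaw": 20}, {"tx": 0, "ty": 0, "tz": 0, "spin": 0, "jaw": 20}, {"tx": 0, "ty": 0, "tz": 0, "spin": 0, "jaw": 20}, {"tx": 0, "ty": 0, "tz": 0, "spin": 0, "jaw": 20}, {"tx": 0, "ty": 0, "tz": 0, "spin": 0, "jaw": 20}, {"tx": 0, "ty": 0, "tz": 0, "spin": 0, "jaw": 20}], "grip_force": 90}}

```text
time_s: 19.25
position: [525.7, -192.4, 130.1]
tool_rot: [0.0, 0.017, 1.0, -0.0]
ft_force: [-0.3, 0.3, -0.1]
grip_width: 28.7
grasp_force: 88.6
```

```bash
python3 -c "
from plan import *
st()
s,d=vision.grab_frame('side'); cv2.imwrite('s8.png',s); np.save('s8.npy',d)
def prof(d,z0,z1,n):
  S=cloud('side',d); print(n)
  X=[]
  for z in range(z0,z1,3):
    k=(abs(S[...,2]-z)<1.5)&(abs(S[...,0]-526)<12)&(abs(S[...,1]+190)<16)
    if k.any(): x=S[k][:,0]; X.append(x); print(z,k.sum(),x.min().round(1),x.max().round(1),x.mean().round(2),S[k][:,1].mean().round(1))
  print('mean',np.concatenate(X).mean())
prof(np.load('side0.npy'),108,150,'cup'); prof(d,104,140,'box')
# plate extents and plug in top/side0
S=cloud('side',np.load('side0.npy')); k=(abs(S[...,2]-98)<2)&(abs(S[...,0]-526)<40)&(abs(S[...,1]+193)<40); 
q=S[k]; print(np.percentile(q[:,0],[0,2,98,100]),np.percentile(q[:,1],[0,2,98,100]))
S=cloud('side',d); k=(abs(S[...,2]-98)<2)&(abs(S[...,0]-526)<40)&(abs(S[...,1]+193)<40); q=S[k]; print(np.percentile(q[:,0],[0,2,98,100]),np.percentile(q[:,1],[0,2,98,100]))
cv2.imwrite('pics/s8.png',cv2.resize(s[115:175,255:335],(800,600),interpolation=cv2.INTER_CUBIC))
"
```

```text
t 19.25 p [ 525.7 -192.4  130.1] yaw 178.08 q [-0.35  0.35  1.85  0.    0.94 -1.89] F [-0.3  0.3 -0.1] M [-0.   -0.02  0.01] w 28.7 g 88.6
cup
108 2 524.2 526.3 525.27 -188.8
111 5 523.9 528.3 525.76 -190.7
114 3 523.9 528.1 526.03 -191.6
117 2 523.9 528.4 526.13 -187.1
120 2 526.1 528.2 527.16 -187.2
123 2 524.0 528.1 526.05 -184.1
126 3 523.9 526.2 525.39 -180.9
129 4 523.8 528.2 526.51 -182.0
132 4 523.6 527.9 525.34 -181.1
135 1 525.9 525.9 525.95 -177.2
138 6 523.6 528.0 525.75 -180.3
141 3 523.5 527.7 525.63 -180.3
144 7 523.0 527.7 525.38 -184.1
147 9 522.5 527.4 525.26 -190.0
mean 525.6962764803999
box
107 1 526.6 526.6 526.6 -183.5
110 3 524.3 526.5 525.71 -185.1
113 3 524.1 526.3 524.87 -185.1
116 2 524.0 526.2 525.09 -186.6
122 4 523.9 526.2 525.05 -183.3
125 2 523.8 526.1 524.96 -182.2
128 6 523.5 528.1 525.85 -185.5
131 6 523.3 527.9 525.61 -188.3
134 3 523.3 527.6 525.44 -190.5
137 1 523.2 523.2 523.22 -188.6
mean 525.3852487973903
[502.5930814  503.64215722 547.2384254  564.62514633] [-223.78208919 -220.32272254 -161.80117943 -158.66156558]
[502.61748326 503.42473751 547.07716078 564.69722899] [-224.38559872 -220.60385028 -161.49373999 -160.0863071 ]
```

View pics/s8.png

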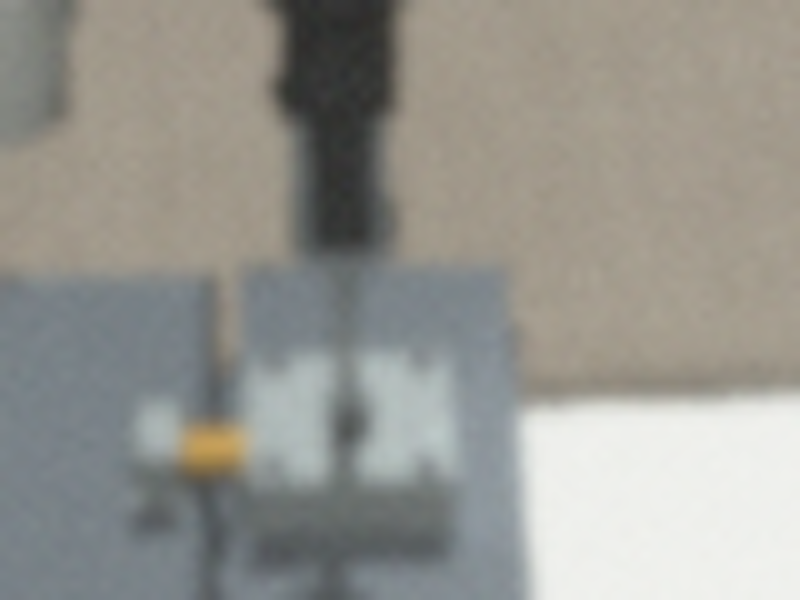

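The side crop shows the box key's bit at column ≈ 290, directly over the slot at (290,157). I'll correct y by −1 mm and enter to about 10 mm depth.

>>> {"op": "step_arm", "data": {"increments": [{"tx": 0, "ty": -0.1, "tz": 0, "spin": 0, "jaw": 20}, {"tx": 0, "ty": 0, "tz": 0.3, "spin": 0, "jaw": 20}, {"tx": 0, "ty": 0, "tz": 0.3, "spin": 0, "jaw": 20}, {"tx": 0, "ty": 0, "tz": 0.2, "spin": 0, "jaw": 20}, {"tx": 0, "ty": 0, "tz": 0.2, "spin": 0, "jaw": 20}, {"tx": 0, "ty": 0, "tz": 0.2, "spin": 0, "jaw": 20}, {"tx": 0, "ty": 0, "tz": 0, "spin": 0, "jaw": 20}, {"tx": 0, "ty": 0, "tz": 0, "spin": 0, "jaw": 20}]}}

```text
time_s: 20.1
position: [525.5, -193.5, 117.9]
tool_rot: [-0.0, 0.017, 1.0, 0.0]
ft_force: [-1.2, -0.7, -0.7]
grip_width: 28.5
grasp_force: 88.6
```

```bash
python3 -c "
from plan import *
st()"
```

```text
t 20.1 p [ 525.5 -193.5  117.9] yaw 178.07 q [-0.36  0.37  1.86  0.    0.91 -1.89] F [-1.2 -0.7 -0.7] M [-0.05 -0.01  0.04] w 28.5 g 88.6
```

>>> {"op": "step_arm", "data": {"increments": [{"tx": 0, "ty": 0, "tz": 0.15, "spin": 0, "jaw": 20}, {"tx": 0, "ty": 0, "tz": 0.15, "spin": 0, "jaw": 20}, {"tx": 0, "ty": 0, "tz": 0.15, "spin": 0, "jaw": 20}, {"tx": 0, "ty": 0, "tz": 0.15, "spin": 0, "jaw": 20}, {"tx": 0, "ty": 0, "tz": 0.1, "spin": 0, "jaw": 20}, {"tx": 0, "ty": 0, "tz": 0, "spin": 0, "jaw": 20}, {"tx": 0, "ty": 0, "tz": 0, "spin": 0, "jaw": 20}, {"tx": 0, "ty": 0, "tz": 0, "spin": 0, "jaw": 20}]}}

```text
time_s: 20.9
position: [525.6, -193.5, 111.0]
tool_rot: [0.0, 0.017, 1.0, -0.0]
ft_force: [-0.3, -0.5, 0.5]
grip_width: 28.4
grasp_force: 88.6
```

```bash
python3 -c "
from plan import *
st()"
```

```text
t 20.9 p [ 525.6 -193.5  111. ] yaw 178.07 q [-0.36  0.38  1.86  0.    0.9  -1.89] F [-0.3 -0.5  0.5] M [-0.04  0.04  0.01] w 28.4 g 88.6
```

Depth is about 11 mm without force. Next I'll rock ±4° with a slow descent.

>>> {"op": "step_arm", "data": {"increments": [{"tx": 0, "ty": 0, "tz": 0.05, "spin": 4, "jaw": 20}, {"tx": 0, "ty": 0, "tz": 0.05, "spin": -4, "jaw": 20}, {"tx": 0, "ty": 0, "tz": 0.05, "spin": -4, "jaw": 20}, {"tx": 0, "ty": 0, "tz": 0.05, "spin": 4, "jaw": 20}, {"tx": 0, "ty": 0, "tz": 0.05, "spin": 4, "jaw": 20}, {"tx": 0, "ty": 0, "tz": 0.05, "spin": -4, "jaw": 20}, {"tx": 0, "ty": 0, "tz": 0.05, "spin": -4, "jaw": 20}, {"tx": 0, "ty": 0, "tz": 0.05, "spin": 4, "jaw": 20}]}}

```text
time_s: 21.7
position: [525.3, -193.5, 107.1]
tool_rot: [-0.0, 0.016, 1.0, -0.0]
ft_force: [-2.2, -1.0, 1.8]
grip_width: 28.3
grasp_force: 88.7
```

```bash
python3 -c "
from plan import *
st()"
```

```text
t 21.7 p [ 525.3 -193.5  107.1] yaw 178.19 q [-0.36  0.38  1.87 -0.    0.89 -1.89] F [-2.2 -1.   1.8] M [-0.07  0.47 -0.02] w 28.3 g 88.7
```

>>> {"op": "step_arm", "data": {"increments": [{"tx": 0, "ty": 0, "tz": 0.05, "spin": 4, "jaw": 20}, {"tx": 0, "ty": 0, "tz": 0.05, "spin": -4, "jaw": 20}, {"tx": 0, "ty": 0, "tz": 0.05, "spin": -4, "jaw": 20}, {"tx": 0, "ty": 0, "tz": 0.05, "spin": 4, "jaw": 20}, {"tx": 0, "ty": 0, "tz": 0.05, "spin": 4, "jaw": 20}, {"tx": 0, "ty": 0, "tz": 0.05, "spin": -4, "jaw": 20}, {"tx": 0, "ty": 0, "tz": 0.05, "spin": -4, "jaw": 20}, {"tx": 0, "ty": 0, "tz": 0.05, "spin": 4, "jaw": 20}]}}

```text
time_s: 22.5
position: [525.3, -193.6, 103.2]
tool_rot: [-0.0, 0.016, 1.0, -0.0]
ft_force: [-2.5, -0.8, 4.3]
grip_width: 28.3
grasp_force: 88.9
```

```bash
python3 -c "
from plan import *
st()"
```

```text
t 22.5 p [ 525.3 -193.6  103.2] yaw 178.2 q [-0.36  0.39  1.87 -0.    0.88 -1.89] F [-2.5 -0.8  4.3] M [-0.09  0.43  0.03] w 28.3 g 88.9
```

>>> {"op": "step_arm", "data": {"increments": [{"tx": 0.03, "ty": 0, "tz": 0.05, "spin": 4, "jaw": 20}, {"tx": 0, "ty": 0, "tz": 0.05, "spin": -4, "jaw": 20}, {"tx": 0, "ty": 0, "tz": 0.05, "spin": -4, "jaw": 20}, {"tx": 0, "ty": 0, "tz": 0.05, "spin": 4, "jaw": 20}, {"tx": 0, "ty": 0, "tz": 0.05, "spin": 4, "jaw": 20}, {"tx": 0, "ty": 0, "tz": 0.05, "spin": -4, "jaw": 20}, {"tx": 0, "ty": 0, "tz": 0.05, "spin": -4, "jaw": 20}, {"tx": 0, "ty": 0, "tz": 0.05, "spin": 4, "jaw": 20}]}}

```text
time_s: 23.3
position: [525.7, -193.7, 99.9]
tool_rot: [0.0, 0.016, 1.0, -0.0]
ft_force: [-1.7, -1.1, 7.1]
grip_width: 28.9
grasp_force: 89.4
```

```bash
python3 -c "
from plan import *
st()"
```

```text
t 23.3 p [ 525.7 -193.7   99.9] yaw 178.2 q [-0.36  0.39  1.87 -0.    0.88 -1.89] F [-1.7 -1.1  7.1] M [0.17 0.41 0.09] w 28.9 g 89.4
```

>>> {"op": "step_arm", "data": {"increments": [{"tx": 0, "ty": 0, "tz": 0.05, "spin": 4, "jaw": 20}, {"tx": 0, "ty": 0, "tz": 0.05, "spin": -4, "jaw": 20}, {"tx": 0, "ty": 0, "tz": 0.05, "spin": -4, "jaw": 20}, {"tx": 0, "ty": 0, "tz": 0.05, "spin": 4, "jaw": 20}, {"tx": 0, "ty": 0, "tz": 0.05, "spin": 4, "jaw": 20}, {"tx": 0, "ty": 0, "tz": 0.05, "spin": -4, "jaw": 20}, {"tx": 0, "ty": 0, "tz": 0.05, "spin": -4, "jaw": 20}, {"tx": 0, "ty": 0, "tz": 0.05, "spin": 4, "jaw": 20}]}}

```text
time_s: 24.1
position: [525.6, -193.6, 95.8]
tool_rot: [0.0, 0.016, 1.0, -0.0]
ft_force: [-1.2, 1.6, 6.6]
grip_width: 28.3
grasp_force: 89.2
```

```bash
python3 -c "
from plan import *
st()"
```

```text
t 24.1 p [ 525.6 -193.6   95.8] yaw 178.19 q [-0.36  0.4   1.88 -0.    0.87 -1.89] F [-1.2  1.6  6.6] M [0.19 0.26 0.03] w 28.3 g 89.2
```

>>> {"op": "step_arm", "data": {"increments": [{"tx": 0, "ty": 0, "tz": 0.05, "spin": 4, "jaw": 20}, {"tx": 0, "ty": 0, "tz": 0.05, "spin": -4, "jaw": 20}, {"tx": 0, "ty": 0, "tz": 0.05, "spin": -4, "jaw": 20}, {"tx": 0, "ty": 0, "tz": 0.05, "spin": 4, "jaw": 20}, {"tx": 0, "ty": 0, "tz": 0.03, "spin": 0, "jaw": 20}, {"tx": 0, "ty": 0, "tz": 0, "spin": 0, "jaw": 20}, {"tx": 0, "ty": 0, "tz": 0, "spin": 0, "jaw": 20}, {"tx": 0, "ty": 0, "tz": 0, "spin": 0, "jaw": 20}]}}

```text
time_s: 24.9
position: [525.6, -193.6, 93.7]
tool_rot: [0.0, 0.017, 1.0, -0.0]
ft_force: [-2.8, 0.3, 8.2]
grip_width: 28.9
grasp_force: 89.5
```

```bash
python3 -c "
from plan import *
st()"
```

```text
t 24.9 p [ 525.6 -193.6   93.7] yaw 178.07 q [-0.36  0.4   1.88  0.    0.86 -1.89] F [-2.8  0.3  8.2] M [0.18 0.35 0.01] w 28.9 g 89.5
```

>>> {"op": "step_arm", "data": {"increments": [{"tx": 0, "ty": 0, "tz": 0.03, "spin": 3, "jaw": 20}, {"tx": 0, "ty": 0, "tz": 0.03, "spin": -3, "jaw": 20}, {"tx": 0, "ty": 0, "tz": 0.0, "spin": -3, "jaw": 20}, {"tx": 0, "ty": 0, "tz": 0.0, "spin": 3, "jaw": 20}, {"tx": 0, "ty": 0, "tz": 0, "spin": 0, "jaw": 20}, {"tx": 0, "ty": 0, "tz": 0, "spin": 0, "jaw": 20}, {"tx": 0, "ty": 0, "tz": 0, "spin": 0, "jaw": 20}, {"tx": 0, "ty": 0, "tz": 0, "spin": 0, "jaw": 20}]}}

```text
time_s: 25.7
position: [525.8, -193.6, 93.5]
tool_rot: [0.001, 0.017, 1.0, -0.0]
ft_force: [-3.4, 1.5, 13.3]
grip_width: 28.5
grasp_force: 89.9
```

```bash
python3 -c "
from plan import *
st()
s,d=vision.grab_frame('side'); S=cloud('side',d)
c=(S[...,2]>98)&(S[...,2]<135)&(abs(S[...,0]-525.5)<12)&(abs(S[...,1]+185)<22)
for z in range(100,135,3):
  k=c&(abs(S[...,2]-z)<1.5)
  if k.any(): print(z,k.sum(),S[k].mean(0).round(1),S[k].min(0).round(0)[:2],S[k].max(0).round(0)[:2])
"
```

```text
t 25.7 p [ 525.8 -193.6   93.5] yaw 178.07 q [-0.36  0.4   1.88  0.    0.86 -1.89] F [-3.4  1.5 13.3] M [0.3  0.65 0.04] w 28.5 g 89.9
100 37 [ 524.3 -177.4   99.5] [ 514. -205.] [ 537. -163.]
109 3 [ 523.3 -174.2  110.2] [ 520. -175.] [ 527. -174.]
112 8 [ 528.  -173.   112.1] [ 518. -176.] [ 536. -170.]
115 7 [ 527.2 -170.7  115.5] [ 516. -176.] [ 535. -168.]
118 12 [ 524.1 -169.5  118.2] [ 516. -174.] [ 535. -166.]
121 13 [ 524.6 -169.3  121.3] [ 516. -175.] [ 535. -164.]
124 11 [ 527.2 -170.1  124.1] [ 516. -175.] [ 535. -165.]
127 9 [ 524.4 -169.2  127.2] [ 516. -175.] [ 535. -164.]
130 11 [ 525.3 -169.6  129.6] [ 515. -175.] [ 535. -164.]
133 12 [ 525.3 -168.1  133.3] [ 515. -175.] [ 535. -163.]
```

The key bottomed out: 13 N with no further travel. Now I'll turn it clockwise in stages and watch the forces.

>>> {"op": "step_arm", "data": {"increments": [{"tx": 0, "ty": 0, "tz": -0.03, "spin": 4, "jaw": 20}, {"tx": 0, "ty": 0, "tz": 0, "spin": 4, "jaw": 20}, {"tx": 0, "ty": 0, "tz": 0, "spin": 4, "jaw": 20}, {"tx": 0, "ty": 0, "tz": 0, "spin": 4, "jaw": 20}, {"tx": 0, "ty": 0, "tz": 0, "spin": 4, "jaw": 20}, {"tx": 0, "ty": 0, "tz": 0, "spin": 4, "jaw": 20}, {"tx": 0, "ty": 0, "tz": 0, "spin": 0, "jaw": 20}, {"tx": 0, "ty": 0, "tz": 0, "spin": 0, "jaw": 20}], "grip_force": 110}}

```text
time_s: 26.55
position: [525.4, -193.4, 93.6]
tool_rot: [0.0, 0.224, 0.974, 0.0]
ft_force: [-3.6, 2.7, 12.1]
grip_width: 28.2
grasp_force: 107.4
```

```bash
cat > bolt.py <<'E'
from plan import *
st()
s,d=vision.grab_frame('side'); h=cv2.cvtColor(s,cv2.COLOR_BGR2HSV)
for n,i in (('0',cv2.imread('pics/side0.png')),('now',s)):
    h=cv2.cvtColor(i,cv2.COLOR_BGR2HSV); m=(h[...,0]>10)&(h[...,0]<28)&(h[...,1]>110)&(h[...,2]>110); m[:,:255]=0;m[:,300:]=0;m[:145]=0;m[175:]=0
    v,u=np.nonzero(m); print(n,m.sum(),(u.min(),u.max(),v.min(),v.max()) if len(u) else '')
E
python3 bolt.py
```

```text
t 26.55 p [ 525.4 -193.4   93.6] yaw 154.07 q [-0.36  0.4   1.88  0.    0.86 -1.47] F [-3.6  2.7 12.1] M [0.37 0.66 0.08] w 28.2 g 107.4
0 16 (np.int64(274), np.int64(278), np.int64(158), np.int64(161))
now 17 (np.int64(274), np.int64(278), np.int64(158), np.int64(161))
```

>>> {"op": "step_arm", "data": {"increments": [{"tx": 0, "ty": 0, "tz": 0, "spin": 4, "jaw": 20}, {"tx": 0, "ty": 0, "tz": 0, "spin": 4, "jaw": 20}, {"tx": 0, "ty": 0, "tz": 0, "spin": 4, "jaw": 20}, {"tx": 0, "ty": 0, "tz": 0, "spin": 4, "jaw": 20}, {"tx": 0, "ty": 0, "tz": 0, "spin": 4, "jaw": 20}, {"tx": 0, "ty": 0, "tz": 0, "spin": 4, "jaw": 20}, {"tx": 0, "ty": 0, "tz": 0, "spin": 4, "jaw": 20}, {"tx": 0, "ty": 0, "tz": 0, "spin": 4, "jaw": 20}]}}

```text
time_s: 27.4
position: [525.2, -193.1, 93.6]
tool_rot: [-0.0, 0.486, 0.874, 0.0]
ft_force: [-4.8, 3.6, 13.5]
grip_width: 28.2
grasp_force: 107.6
```

```bash
python3 bolt.py
```

```text
t 27.4 p [ 525.2 -193.1   93.6] yaw 121.91 q [-0.36  0.4   1.88  0.    0.86 -0.91] F [-4.8  3.6 13.5] M [0.78 0.84 0.1 ] w 28.2 g 107.6
0 16 (np.int64(274), np.int64(278), np.int64(158), np.int64(161))
now 17 (np.int64(274), np.int64(278), np.int64(158), np.int64(161))
```

>>> {"op": "step_arm", "data": {"increments": [{"tx": 0.04, "ty": 0, "tz": 0, "spin": 4, "jaw": 20}, {"tx": 0, "ty": 0, "tz": 0, "spin": 4, "jaw": 20}, {"tx": 0, "ty": 0, "tz": 0, "spin": 4, "jaw": 20}, {"tx": 0, "ty": 0, "tz": 0, "spin": 4, "jaw": 20}, {"tx": 0, "ty": 0, "tz": 0, "spin": 4, "jaw": 20}, {"tx": 0, "ty": 0, "tz": 0, "spin": 4, "jaw": 20}, {"tx": 0, "ty": 0, "tz": 0, "spin": 4, "jaw": 20}, {"tx": 0, "ty": 0, "tz": 0, "spin": 4, "jaw": 20}]}}

```text
time_s: 28.25
position: [525.2, -192.7, 93.6]
tool_rot: [-0.0, 0.708, 0.707, 0.0]
ft_force: [-3.8, 3.3, 13.0]
grip_width: 28.4
grasp_force: 107.5
```

```bash
python3 bolt.py
```

```text
t 28.25 p [ 525.2 -192.7   93.6] yaw 89.92 q [-0.35  0.4   1.88  0.    0.86 -0.35] F [-3.8  3.3 13. ] M [0.67 0.71 0.18] w 28.4 g 107.5
0 16 (np.int64(274), np.int64(278), np.int64(158), np.int64(161))
now 14 (np.int64(275), np.int64(278), np.int64(158), np.int64(161))
```

>>> {"op": "step_arm", "data": {"increments": [{"tx": 0, "ty": 0, "tz": 0, "spin": 2, "jaw": 20}, {"tx": 0, "ty": 0, "tz": 0, "spin": 2, "jaw": 20}, {"tx": 0, "ty": 0, "tz": 0, "spin": 1, "jaw": 20}, {"tx": 0, "ty": 0, "tz": 0, "spin": 0, "jaw": 20}, {"tx": 0, "ty": 0, "tz": 0, "spin": 0, "jaw": 20}, {"tx": 0, "ty": 0, "tz": 0, "spin": 0, "jaw": 20}, {"tx": 0, "ty": 0, "tz": 0, "spin": 0, "jaw": 20}, {"tx": 0, "ty": 0, "tz": 0, "spin": 0, "jaw": 20}]}}

```text
time_s: 29.1
position: [525.2, -192.7, 93.6]
tool_rot: [-0.0, 0.737, 0.676, 0.0]
ft_force: [-3.3, 4.1, 11.9]
grip_width: 28.2
grasp_force: 107.6
```

```bash
python3 bolt.py
```

```text
t 29.1 p [ 525.2 -192.7   93.6] yaw 85.08 q [-0.35  0.4   1.88  0.    0.86 -0.27] F [-3.3  4.1 11.9] M [0.79 0.63 0.17] w 28.2 g 107.6
0 16 (np.int64(274), np.int64(278), np.int64(158), np.int64(161))
now 14 (np.int64(275), np.int64(278), np.int64(158), np.int64(161))
```

>>> {"op": "step_arm", "data": {"increments": [{"tx": 0, "ty": 0, "tz": 0, "spin": 1.5, "jaw": 20}, {"tx": 0, "ty": 0, "tz": 0, "spin": 1.5, "jaw": 20}, {"tx": 0, "ty": 0, "tz": 0, "spin": 0, "jaw": 20}, {"tx": 0, "ty": 0, "tz": 0, "spin": 0, "jaw": 20}, {"tx": 0, "ty": 0, "tz": 0, "spin": 0, "jaw": 20}, {"tx": 0, "ty": 0, "tz": 0, "spin": 0, "jaw": 20}, {"tx": 0, "ty": 0, "tz": 0, "spin": 0, "jaw": 20}, {"tx": 0, "ty": 0, "tz": 0, "spin": 0, "jaw": 20}]}}

```text
time_s: 29.95
position: [525.4, -192.4, 93.6]
tool_rot: [-0.0, 0.754, 0.657, 0.001]
ft_force: [-2.4, 6.0, 11.3]
grip_width: 28.2
grasp_force: 107.5
```

```bash
python3 bolt.py
```

```text
t 29.95 p [ 525.4 -192.4   93.6] yaw 82.08 q [-0.35  0.4   1.88  0.    0.86 -0.22] F [-2.4  6.  11.3] M [1.05 0.42 0.2 ] w 28.2 g 107.5
0 16 (np.int64(274), np.int64(278), np.int64(158), np.int64(161))
now 14 (np.int64(275), np.int64(278), np.int64(158), np.int64(161))
```

```bash
python3 -c "
from plan import *
a=cv2.imread('pics/side0.png'); b,_=vision.grab_frame('side'); t,_=vision.grab_frame('top'); t0=cv2.imread('pics/top0.png'); c=cv2.imread('s8.png')
for v in (158,159,160,161):
  for n,i in (('0',a),('pre',c),('now',b)): print(v,n,[tuple(int(q) for q in i[v,u]) for u in range(269,282)])
for n,i in (('0',t0),('now',t)):
  for v in range(166,180,2): print(n,v,[tuple(int(q) for q in i[v,u]) for u in (417,420,423)])
"
```

```text
158 0 [(182, 183, 172), (194, 196, 185), (192, 194, 187), (177, 187, 186), (137, 166, 182), (112, 163, 191), (102, 160, 192), (98, 158, 191), (105, 160, 191), (118, 165, 189), (150, 177, 187), (180, 190, 187), (193, 196, 185)]
158 pre [(171, 170, 160), (177, 179, 169), (177, 179, 171), (162, 172, 170), (128, 157, 171), (104, 147, 175), (92, 146, 177), (92, 146, 175), (96, 149, 177), (117, 162, 185), (144, 172, 183), (168, 179, 178), (183, 184, 176)]
158 now [(169, 170, 160), (181, 182, 172), (178, 179, 168), (168, 171, 164), (134, 148, 152), (109, 144, 162), (98, 147, 173), (91, 147, 176), (97, 150, 176), (108, 156, 178), (124, 157, 169), (133, 145, 145), (129, 131, 124)]
159 0 [(175, 176, 165), (187, 189, 178), (186, 190, 183), (170, 182, 184), (129, 168, 190), (104, 168, 204), (94, 168, 207), (96, 170, 210), (99, 169, 206), (113, 170, 200), (148, 180, 194), (182, 190, 188), (191, 192, 181)]
159 pre [(162, 162, 152), (174, 172, 165), (173, 173, 166), (155, 168, 169), (119, 156, 175), (95, 157, 188), (91, 157, 195), (90, 159, 196), (95, 160, 197), (106, 164, 191), (138, 171, 187), (1
[... 1644 characters left out ...]
, 153)]
0 168 [(172, 168, 161), (166, 163, 155), (166, 162, 154)]
0 170 [(51, 135, 172), (49, 132, 173), (85, 82, 77)]
0 172 [(55, 151, 193), (52, 145, 189), (98, 89, 84)]
0 174 [(55, 151, 194), (50, 138, 182), (46, 52, 54)]
0 176 [(144, 157, 160), (132, 144, 147), (131, 131, 127)]
0 178 [(163, 159, 151), (152, 149, 142), (162, 159, 151)]
now 166 [(102, 100, 95), (68, 72, 72), (68, 73, 73)]
now 168 [(54, 52, 50), (66, 72, 72), (68, 73, 74)]
now 170 [(41, 49, 53), (67, 73, 72), (67, 73, 73)]
now 172 [(46, 60, 66), (67, 72, 72), (68, 74, 74)]
now 174 [(60, 92, 107), (66, 72, 71), (68, 73, 73)]
now 176 [(74, 84, 87), (66, 72, 71), (68, 74, 74)]
now 178 [(67, 72, 72), (67, 72, 73), (68, 74, 74)]
```

>>> {"op": "step_arm", "data": {"increments": [{"tx": 0, "ty": 0, "tz": 0, "spin": 1, "jaw": 20}, {"tx": 0, "ty": 0, "tz": 0, "spin": 1, "jaw": 20}, {"tx": 0, "ty": 0, "tz": 0, "spin": 0, "jaw": 20}, {"tx": 0, "ty": 0, "tz": 0, "spin": 0, "jaw": 20}, {"tx": 0, "ty": 0, "tz": 0, "spin": 0, "jaw": 20}, {"tx": 0, "ty": 0, "tz": 0, "spin": 0, "jaw": 20}, {"tx": 0, "ty": 0, "tz": 0, "spin": 0, "jaw": 20}, {"tx": 0, "ty": 0, "tz": 0, "spin": 0, "jaw": 20}]}}

```text
time_s: 30.9
position: [525.4, -192.4, 93.6]
tool_rot: [-0.0, 0.765, 0.643, 0.001]
ft_force: [-2.6, 6.0, 11.2]
grip_width: 28.1
grasp_force: 107.6
```

```bash
python3 bolt.py
```

```text
t 30.9 p [ 525.4 -192.4   93.6] yaw 80.1 q [-0.35  0.4   1.88  0.    0.86 -0.18] F [-2.6  6.  11.2] M [1.09 0.42 0.44] w 28.1 g 107.6
0 16 (np.int64(274), np.int64(278), np.int64(158), np.int64(161))
now 14 (np.int64(275), np.int64(278), np.int64(158), np.int64(161))
```

The moment jumped to 0.44 N m, so the plug is on its stop, and the bolt end has just left the keeper. One last check of the rack, then I'll hand in.

```bash
python3 -c "
from plan import *
s,d=vision.grab_frame('side'); S=cloud('side',d)
k=(S[...,2]>68)&(S[...,2]<132)&(abs(S[...,0]-593)<9)&(abs(S[...,1]-122)<15); print('cup',k.sum(),S[k][:,2].min(),S[k][:,2].max())
a=cv2.absdiff(s,cv2.imread('pics/side0.png')).max(2); print('fob/phone/glue/eraser diff',a[285:325,278:292].mean(),a[240:300,370:412].mean(),a[205:240,352:372].mean(),a[305:325,358:386].mean())
st(); print(workorder.close_job())"
```

```text
cup 194 70.83362201187407 131.50154410771617
fob/phone/glue/eraser diff 42.582142857142856 5.716666666666667 6.228571428571429 2.225
 t 31.0 p [ 525.5 -192.4   93.6] yaw 80.1 q [-0.35  0.4   1.88  0.    0.86 -0.18] F [-2.6  6.  14.1] M [1.09 0.52 0.47] w 28.3 g 107.6
the job is handed in; nothing more can be done
None
```

The job is handed in: the cupboard key hangs on the free peg, and the box key is fully home, turned clockwise to its stop and still gripped; phone, glue stick and eraser look unmoved, but the image around the fob had changed (mean difference 43 against 2–6 for the others) and I handed in without checking why, so I cannot confirm the fob is undisturbed.

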